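# Make up two gift trays in a confectionery shop

## Task

Make up the two gift trays from the stock on the table: the tray with three compartments gets one of the two round tins, the gingerbread-house carton and the nutcracker; the tray with two compartments gets the other round tin and the slim carton. Stand each piece upright on the floor of a compartment of its own (any compartment of the right tray), with the trays flat on the table. Leave the fir tree, the bottle and the hand bell standing where they are.

Things in the scene. Friction and masses are not known exactly. Their poses are not given: they have to be found in the camera images.
- tray3: Loose open pale wooden tray, three square compartments in one row along its x axis, 258 x 90 x 24 mm; floor, walls and dividers 6 mm thick. Each compartment is 78 x 78 mm inside; their centres lie at x = -84, 0 and +84 mm, y = 0 in the tray's frame. Origin: centre of the underside; z up. Left or right of the stock, long side roughly pointing away from the robot.
- tray2: Loose open pale wooden tray, two square compartments in one row along its x axis, 174 x 90 x 24 mm; floor, walls and dividers 6 mm thick. Each compartment is 78 x 78 mm inside; their centres lie at x = -42 and +42 mm, y = 0 in the tray's frame. Origin: centre of the underside; z up. Left or right of the stock, long side roughly pointing away from the robot.
- tin1: Round plain metal tin with a flat lid and a paper band, 54 mm diameter (lid rim 56), 69 mm high, about 0.15 kg; the only such shape among the stock, two alike. Origin: centre of the underside; z up.
- tin2: Round plain metal tin with a flat lid and a paper band, 54 mm diameter (lid rim 56), 69 mm high, about 0.15 kg; the only such shape among the stock, two alike. Origin: centre of the underside; z up.
- house: Brown cardboard gingerbread-house carton: base 58 mm along x by 46 mm along y, walls 44 mm high, gable roof with its ridge along x (roof 62 mm long), on the ridge a stiff upright pale tab 42 mm long in x, 12 mm thick in y, clear of the roof from about 70 to 92 mm height; liftable by the tab; 0.12 kg. Origin: centre of the underside; z up.
- nutcracker: Standing wooden nutcracker soldier, 126 mm high: square base 44 x 44 x 10 mm, two legs, body 36 mm across, head 26 mm across, and on top a dark round flat-topped hat 30 mm in diameter from 96 to 126 mm height with a brass brim at its foot; white beard on the -x side; 0.15 kg. Origin: centre of the underside; z up.
- carton: Slim upright rectangular pale paper carton with a brown band, 60 mm along its x, 28 mm along its y, 80 mm high, 0.13 kg. Origin: centre of the underside; z up.
- firtree: Not part of either kit; leave it where it stands. Wooden fir-tree figure of three stacked cones on a round foot, 50 mm across, 112 mm high. Origin: centre of the underside.
- syrup: Not part of either kit; leave it where it stands. Amber glass bottle with a narrow neck and black cap, 42 mm diameter, 115 mm high. Origin: centre of the underside.
- bell: Not part of either kit; leave it where it stands. Brass hand bell standing on its mouth, 56 mm across at the foot, slender handle on top, 100 mm high. Origin: centre of the underside.
Things that resemble listed ones, but are neither listed nor needed, are in the scene too. What is shaped like the nutcracker but blue or red is not meant.

How it is judged:
At the end, for the whole second after the job is handed in: House, nutcracker and one tin in the three-compartment tray, slim carton and other tin in the two-compartment one; each on the tray floor (under 13 mm above its underside), within 0.15 rad of upright, at rest. Trays flat on the table. Fir tree, bottle, bell upright, moved under 40 mm (x of house in the frame of tray3 between -0.122 and 0.122 m and y of house in the frame of tray3 between -0.036 and 0.036 m and z of house in the frame of tray3 between 0 and 0.013 m and x of nutcracker in the frame of tray3 between -0.122 and 0.122 m and y of nutcracker in the frame of tray3 between -0.036 and 0.036 m and z of nutcracker in the frame of tray3 between 0 and 0.013 m and x of carton in the frame of tray2 between -0.08 and 0.08 m and y of carton in the frame of tray2 between -0.036 and 0.036 m and z of carton in the frame of tray2 between 0 and 0.013 m and ((x of tin1 in the frame of tray3 between -0.122 and 0.122 m and y of tin1 in the frame of tray3 between -0.036 and 0.036 m and z of tin1 in the frame of tray3 between 0 and 0.013 m and x of tin2 in the frame of tray2 between -0.08 and 0.08 m and y of tin2 in the frame of tray2 between -0.036 and 0.036 m and z of tin2 in the frame of tray2 between 0 and 0.013 m) or (x of tin2 in the frame of tray3 between -0.122 and 0.122 m and y of tin2 in the frame of tray3 between -0.036 and 0.036 m and z of tin2 in the frame of tray3 between 0 and 0.013 m and x of tin1 in the frame of tray2 between -0.08 and 0.08 m and y of tin1 in the frame of tray2 between -0.036 and 0.036 m and z of tin1 in the frame of tray2 between 0 and 0.013 m)) and angle between each of tin1, tin2, house, nutcracker, carton's own z axis and vertical below 0.15 rad and linear speed of each of tin1, tin2, house, nutcracker, carton, tray3, tray2 below 0.02 m/s and angle between each of tray3, tray2's own z axis and vertical below 0.08 rad and height (world z) of each of tray3, tray2 below 0.01 m and distance of each of firtree, syrup, bell from where it was at the start of the episode below 0.04 m and angle between each of firtree, syrup, bell's own z axis and vertical below 0.2 rad); the robot touches nothing.
It fails at once if the fir tree is shifted by more than 40 mm or knocked over (distance of firtree from where it was at the start of the episode above 0.04 m or angle between firtree's own z axis and vertical above 0.5 rad).
It fails at once if the bottle is shifted by more than 40 mm or knocked over (distance of syrup from where it was at the start of the episode above 0.04 m or angle between syrup's own z axis and vertical above 0.5 rad).
It fails at once if the hand bell is shifted by more than 40 mm or knocked over (distance of bell from where it was at the start of the episode above 0.04 m or angle between bell's own z axis and vertical above 0.5 rad).
It also fails if it takes over 138 s, if anything falls off the work surface, if the arm or the gripper's body presses on something with over 40 N, if the wrist force passes 120 N, or if a joint passes its speed limit or range.

## Robot

A 7-joint arm with a two-finger parallel gripper is mounted at the origin on the work surface. World frame = base frame: x ahead of the robot, y to its left, z up, the work surface at z = 0. Lengths are in m, angles in rad, forces in N, time in s.
With the tool pointing down it reaches from about 0.4 to 0.85 m from the base axis. Payload 10.4 kg.
Tool frame: the origin (TCP) lies on the centre line of the jaws, within the pads' length; the fingertips stand 14 mm ahead of it and the grasp point (between the pads) lies 5 mm behind it (tip_reach is the z of the fingertips in the tool frame, in m); z points along the fingers, x is the direction in which the jaws open and shut, and the axes are right-handed (so a half turn about z gives the same grasp; the last joint's range is limited). The gripper opens to 87 mm and grips with 3 to 60 N. Pads are 19 mm wide; open, the fingers measure 117 mm over their backs; the gripper's body (75 mm by 190 mm) begins 51 mm behind the grasp point.
Start: joints at [1.116, 0.332, -0.065, 1.46, 0.022, 1.35, -0.088], TCP at [0.262, -0.568, 0.237] pointing down, gripper open.
Joint ranges: [-2.6, 2.6], [-0.5, 2.12], [-1.47, 1.34], [0.16, 2.42], [-1.27, 4.41], [0.06, 2.06], [-2.6, 2.6]. Speed limits (rad/s): [2.22, 2.22, 2.79, 2.79, 3.14, 3.14, 3.14].

## Interface

Orientations are given as a unit quaternion [x, y, z, w].
In Python, from bench import * gives the robot as it stands.
- The arm moves only by the tool carry_out, never from a script. Its argument "rows" is a list of rows, each a list of 5 numbers: the closure, from -1 (fully open) to 1 (shut), so that 0 is half open, then the shift along the tool's x, y, z in units of 30 mm (1.0 is 30 mm), then the turn about the tool's z in units of 5 degrees (1.0 is 5 degrees). In form: [[jaw, x, y, z, turn], ...]. A call has 1 to 20 rows; each row shifts and turns the pose as measured when the row begins, along the tool's axes as they then stand; what a row does not reach is not made up. A row lasts 1/12 s, in which the tool goes at most 41.7 mm and 7.16 degrees, less where a joint would pass 70% of its speed; a pose out of reach is approached as far as the arm can. A call is refused whole if a number of a shift passes 1 or a number of a turn 1, either way. A call with a gripper value outside its range is refused whole. The fingers move at their own pace and stop on an object; "force" is the grip in N (left out, the last holds). Time passes only in rows, so rows that do not move let the fingers close. It gives the time, the measured TCP pose, the force and the opening at its end, in the units of the state.
- read_state(): the state, without advancing time (a new reading comes with each control period).
- camera(name): name is "scene" or "top" or "wrist"; returns the picture (480x640x3 uint8, blue, green, red); there is no depth.
- camera_info(name): a dict with "fx", "fy", "cx", "cy" (pixels), "extrinsics" (4x4, takes a point from camera to world coordinates); the wrist camera has in their place "tool_from_camera" (4x4, takes a point from camera to tool coordinates, whose origin is the TCP and whose axes are the tool frame's). Camera axes: x right, y down, z forward; pixel columns grow to the right and rows downward; lengths in m; the calibration is good to about 2 mm. A picture is of the moment at which its call begins: read the wrist's pose just before it. camera_info takes no time and is no camera call.
- close_job(): hands the job in, once; it reports no verdict.
Trained networks look in the newest picture that a camera, given by its name, has taken for a name from the list of things; names that differ only in an ending like _2 or _b are one class to them, and where a whole thing is asked for, a point or a joint stands for the part that bears it (a point fixed in the world has none). Each returns a list of dicts, best first, with "conf" (0 to 1); they miss things now and then, are a little off and sometimes report something else, mostly with a low value. They report only what shows in the picture. A call takes as long as a camera call. They do not tell look-alikes from the thing itself.
- recognise(query, camera): "box" ([centre column, centre row, width, height] in pixels, round what is visible of it).
- silhouettes(query, camera): "mask" (480x640 bool, what is visible of it) and "box" ([centre column, centre row, width, height] in pixels, round what is visible of it).
- pinpoint(query, camera): "xy" ([column, row] in pixels: a listed point, or the origin of a listed thing).
The state is a dict: "time": time; "joint_positions": joint angles; "joint_vel": joint speeds; "joint_torque": joint torques, N m; "ee_pos": TCP position; "eef_rot": TCP orientation; "ft_force": force on the tool from outside, world axes, zero at the start; "torque": the same for the moment, N m; "width": finger opening in m.
Only numpy, scipy, OpenCV 4.12 (cv2) and the standard library are available. Lean on these libraries where they do the work, as an engineer would, in place of code of your own. Each camera call takes 0.05 s, during which the arm holds its last target. There are 200 camera calls.

## Working session

There is one attempt and no reset: what is moved stays moved. The work goes in short steps, Python scripts to look and compute and a tool call to move; the robot and the scene stay as the last step left them, time stands still between calls to the robot, and variables do not carry over. Pictures are saved under pics/ and viewed, about 12 in all and at most 16, crops included, and the job is handed in when it is done.

Besides the shell and the picture viewer there is one more tool, called after "Call:" by a JSON object that holds its "api" and its "payload". carry_out: Moves the arm, as the interface text tells. Its arguments: {"type":"object","properties":{"rows":{"type":"array","items":{"type":"array","items":{"type":"number"}}},"force":{"type":"number"}},"required":["rows"]}

```bash
mkdir -p pics; ls
python3 - <<'E'
from bench import *
import cv2
for n in ("top","scene"):
    cv2.imwrite(f"pics/{n}0.png",camera(n))
    i=camera_info(n); print(n,i)
print(camera_info("wrist"))
s=read_state(); print(s["ee_pos"],s["eef_rot"],s["width"],s["time"])
E
```

```text
pics
top {'fx': 541.7249935398902, 'fy': 541.7249935398902, 'cx': 327.867484968088, 'cy': 241.42763218112717, 'extrinsics': array([[-0.0049741 , -0.98365388,  0.18000084,  0.42023492],
       [-0.99984451,  0.00184688, -0.01753678,  0.01684361],
       [ 0.01691768, -0.18006008, -0.98351012,  0.9426486 ],
       [ 0.        ,  0.        ,  0.        ,  1.        ]])}
scene {'fx': 501.4216491230271, 'fy': 501.4216491230271, 'cx': 318.52045527022915, 'cy': 230.94380232968956, 'extrinsics': array([[-0.12716544,  0.84159033, -0.52493302,  1.07094351],
       [ 0.99176601,  0.1159611 , -0.05434336,  0.03210847],
       [ 0.01513697, -0.52752132, -0.84940693,  0.81210921],
       [ 0.        ,  0.        ,  0.        ,  1.        ]])}
{'fx': 343.09061486308025, 'fy': 343.09061486308025, 'cx': 317.7864229565395, 'cy': 238.59733092249186, 'tool_from_camera': array([[ 9.99998653e-01,  1.29950142e-03,  1.00229334e-03,
         5.92726064e-04],
       [-1.52871168e-03,  9.59741772e-01,  2.80879678e-01,
        -7.66264480e-02],
       [-5.96939246e-04, -2.80880832e-01,  9.59742466e-01,
        -1.48960963e-01],
       [ 0.00000000e+00,  0.00000000e+00,  0.00000000e+00,
         1.00000000e+00]])}
[ 0.26143959 -0.5673243   0.23583615] [ 8.42185644e-01 -5.39187271e-01 -5.67110288e-04 -3.24819978e-04] 0.08688970787124427 0.1
```

View pics/top0.png

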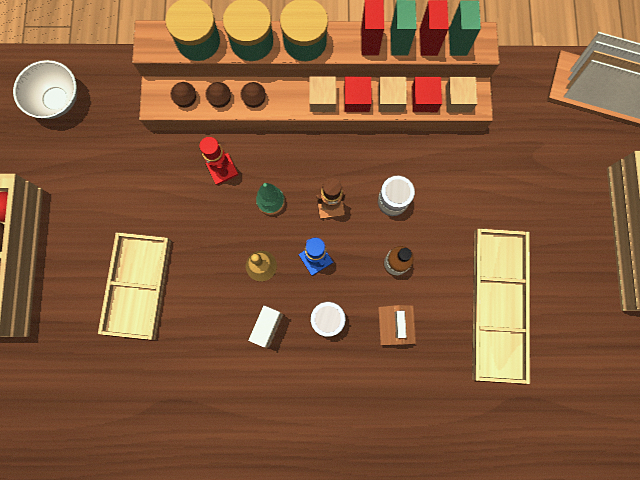

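View pics/scene0.png

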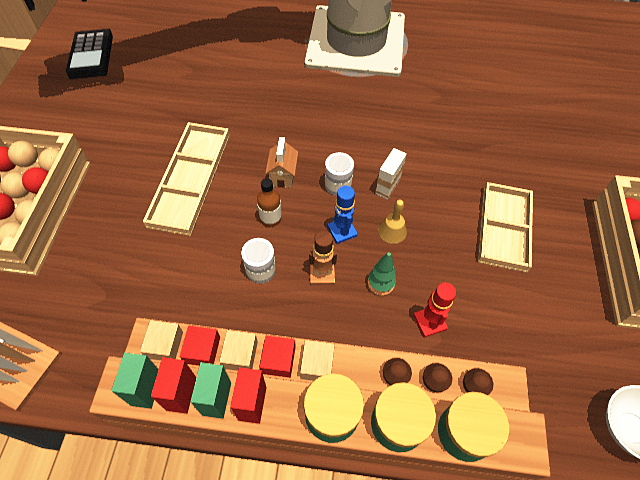

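```bash
cat > h.py <<'E'
from bench import *
import cv2, numpy as np
from scipy.spatial.transform import Rotation as R
def ray(cam,uv,z,state=None):
    i=camera_info(cam)
    if cam=="wrist":
        T=np.eye(4);T[:3,:3]=R.from_quat(state["eef_rot"]).as_matrix();T[:3,3]=state["ee_pos"]
        E=T@i["tool_from_camera"]
    else: E=i["extrinsics"]
    d=E[:3,:3]@[(uv[0]-i["cx"])/i["fx"],(uv[1]-i["cy"])/i["fy"],1]
    return E[:3,3]+d*(z-E[2,3])/d[2]
def proj(cam,p,state=None):
    i=camera_info(cam)
    E=i["extrinsics"]
    q=np.linalg.inv(E)@np.r_[p,1]
    return [i["fx"]*q[0]/q[2]+i["cx"],i["fy"]*q[1]/q[2]+i["cy"]]
def yaw(s):
    m=R.from_quat(s["eef_rot"]).as_matrix(); return np.degrees(np.arctan2(m[1,0],m[0,0]))
E
python3 - <<'E'
from h import *
np.set_printoptions(precision=3,suppress=True)
for q in "tray3 tray2 tin1 house nutcracker carton firtree syrup bell".split():
    for c in ("top","scene"):
        for d in pinpoint(q,c)[:4]:
            if d["conf"]>.2: print(q,c,round(d["conf"],2),np.round(d["xy"]),ray(c,d["xy"],0)[:2])
s=read_state();print(yaw(s),s["time"])
E
```

```text
tray3 top 0.78 [500. 304.] [ 0.481 -0.298]
tray3 top 0.67 [135. 286.] [0.515 0.335]
tray3 scene 0.97 [505. 226.] [0.509 0.336]
tray3 scene 0.73 [187. 175.] [ 0.472 -0.302]
tray2 top 0.78 [500. 304.] [ 0.481 -0.298]
tray2 top 0.67 [135. 286.] [0.515 0.335]
tray2 scene 0.97 [505. 226.] [0.509 0.336]
tray2 scene 0.73 [187. 175.] [ 0.472 -0.302]
tin1 top 0.89 [326. 318.] [0.459 0.004]
tin1 top 0.7 [390. 201.] [ 0.667 -0.113]
tin1 scene 0.94 [262. 269.] [ 0.665 -0.111]
tin1 scene 0.82 [339. 182.] [0.446 0.007]
house top 0.9 [393. 328.] [ 0.441 -0.111]
house top 0.67 [398. 266.] [ 0.548 -0.123]
house scene 0.68 [286. 172.] [ 0.436 -0.105]
nutcracker top 0.86 [316. 260.] [0.559 0.021]
nutcracker top 0.82 [224. 170.] [0.725 0.187]
nutcracker top 0.62 [328. 208.] [ 0.654 -0.   ]
nutcracker scene 0.92 [340. 229.] [0.559 0.02 ]
nutcracker scene 0.83 [321. 272.] [ 0.655 -0.005]
nutcracker scene 0.68 [428. 324.] [0.73 0.19]
carton top 0.66 [268. 331.] [0.437 0.103]
carton scene 0.71 [387. 187.] [0.445 0.105]
firtree top 0.59 [271. 202.] [0.664 0.101]
firtree scene 0.87 [380. 286.] [0.669 0.104]
syrup top 0.81 [395. 268.] [ 0.545 -0.118]
syrup scene 0.85 [272. 219.] [ 0.554 -0.112]
bell top 0.61 [262. 265.] [0.552 0.116]
bell top 0.61 [394. 324.] [ 0.448 -0.113]
-65.26121022440265 1.0
```

Candidates in the top image for the nutcracker are blue (316,255), red (215,160) and plain brown (331,198). I choose brown. The tins are at (397,195) and (328,319), with no look-alikes inside the stock area. The yellow-lid jars at the back are too large and stand on the shelf. The trays are tray3 at (502,305) with 3 cells and tray2 at (135,286) with 2 cells.

Run:
```python
from h import *
np.set_printoptions(precision=3,suppress=True)
im=camera("top")
cv2.imwrite("pics/crop1.png",cv2.resize(im[160:360,235:425],None,fx=3,fy=3,interpolation=cv2.INTER_CUBIC))
for d in silhouettes("tray3","top")[:2]:
    m=d["mask"]; p=np.argwhere(m)[:,::-1]
    w=np.array([ray("top",x,.018)[:2] for x in p],np.float32)
    print("tray",d["box"],cv2.minAreaRect(w*1000))
print({q:[np.round(d["box"]).tolist() for d in silhouettes(q,"top")[:3] if d["conf"]>.4] for q in ("carton","house")})
for q in ("carton","house","tin1","nutcracker"):
  for d in silhouettes(q,"top")[:3]:
    if d["conf"]<.4: continue
    m=d["mask"].astype(np.uint8)
    g=cv2.cvtColor(im,cv2.COLOR_BGR2HSV)
    br=m & (g[...,2]>190).astype(np.uint8) & (g[...,1]<60).astype(np.uint8)
    z={"carton":.08,"house":.092,"tin1":.069,"nutcracker":.126}[q]
    if q=="nutcracker": br=m
    p=np.argwhere(br)[:,::-1]
    if len(p)<10: continue
    w=np.array([ray("top",x,z)[:2] for x in p],np.float32)
    print(q,round(d["conf"],2),d["box"],len(p),w.mean(0),cv2.minAreaRect(w*1000))
```

```text
Traceback (most recent call last):
  File "h.py", line 5, in ray
    i=camera_info(cam)
ValueError: time passes only in moves, steps and waits
```

View pics/crop1.png

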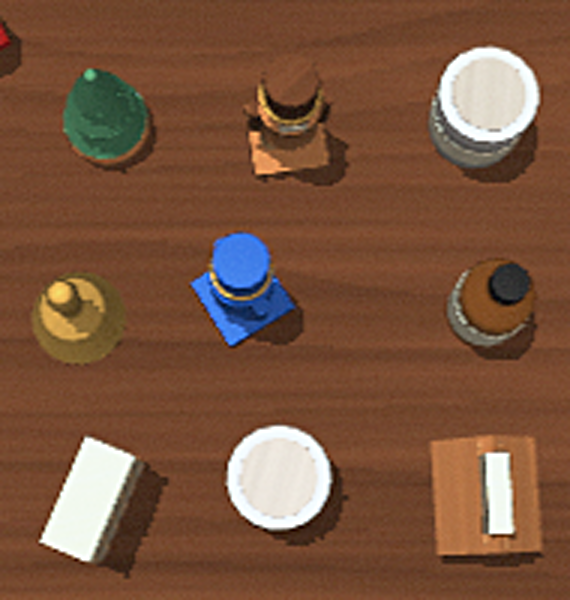

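The crop shows the brown nutcracker's hat at (333,188), tin lids at (328,319) and (398,192), the carton top at (265,327), and the house tab at (401,325).

```bash
sed -i 's/^def ray/import functools\ncamera_info=functools.lru_cache(camera_info)\ndef ray/' h.py
python3 - <<'E'
from h import *
np.set_printoptions(precision=3,suppress=True)
im=camera("top")
for d in silhouettes("tray3","top")[:2]:
    p=np.argwhere(d["mask"])[:,::-1]
    w=np.array([ray("top",x,.018)[:2] for x in p],np.float32)
    print("tray",d["box"],cv2.minAreaRect(w*1000))
f=lambda p,z: ray("top",(235+p[0]/3,160+p[1]/3),z)[:2]
def rect(n,P,z):
    c=np.array([f(p,z) for p in P]);e=c[3]-c[0]; print(n,c.mean(0),"long dir deg",np.degrees(np.arctan2(e[1],e[0])),np.linalg.norm(e),np.linalg.norm(c[1]-c[0]))
rect("carton",[(87,437),(137,457),(92,563),(40,540)],.08)
rect("tab",[(484,452),(508,453),(513,534),(489,536)],.092)
print("tinA",f((279,478),.069),"tinB",f((488,95),.069),"nc",f((294,85),.126))
a,b=f((250,174),.01),f((328,163),.01);print("nc base edge",a,b,np.degrees(np.arctan2(*(a-b)[::-1])))
s=read_state();print(yaw(s),s["ee_pos"],s["time"])
E
```

```text
tray [503.0, 305.3, 61.4, 161.0] ((481.39471435546875, -294.2485046386719), (97.71859741210938, 260.9909973144531), 85.86546325683594)
tray [133.2, 288.1, 73.4, 108.5] ((514.9345092773438, 329.478271484375), (97.33267974853516, 174.81895446777344), 83.77027130126953)
carton [0.443 0.101] long dir deg 156.14062075004392 0.058288329781440905 0.028473800561910616
tab [ 0.444 -0.112] long dir deg -178.15196756310618 0.04311668473460077 0.012535791078600613
tinA [0.454 0.002] tinB [ 0.664 -0.116] nc [ 0.654 -0.006]
nc base edge [0.633 0.017] [ 0.64  -0.029] 98.15957764661968
-65.25663549314685 [ 0.262 -0.568  0.237] 1.2
```

Call:
{"api": "carry_out", "payload": {"rows": [[-1,0,0,0,0.92],[-1,0,0,0,0.92],[-1,0,0,0,0.92],[-1,0,0,0,0.92],[-1,0,0,0,0.92],[-1,-1,-0.44,0,0],[-1,-1,-0.44,0,0],[-1,-1,-0.44,0,0],[-1,-1,-0.44,0,0],[-1,-1,-0.44,0,0],[-1,-1,-0.44,0,0],[-1,-1,-0.44,0,0],[-1,-1,-0.44,0,0],[-1,-1,-0.44,0,0],[-1,-1,-0.44,0,0],[-1,-1,-0.44,0,0],[-1,-1,-0.44,0,0],[-1,-1,-0.44,0,0],[-1,-1,-0.44,0,0],[-1,-0.5,-0.2,0,0]], "force": 20}}

```text
time: 2.87
ee_pos: [0.4531, -0.1153, 0.2358]
eef_rot: [-0.707, 0.707, -0.003, -0.002]
ft_force: [0.4, 0.7, 0.4]
width: 0.0869
```

```bash
cat >> h.py <<'E'
def go(xy,yw=None,z=None,s=None):
    "print the units to go: turn first, then shift in the turned axes"
    s=s or read_state(); p=s["ee_pos"]; y=yaw(s); yw=y if yw is None else yw
    t=(-(yw-y)+180)%360-180; a=np.radians(yw)
    d=np.r_[xy]-p[:2]; z=p[2] if z is None else z
    print("at",p.round(3),round(y,1),"turn",round(t/5,2),"x",round((d@[np.cos(a),np.sin(a)])/.03,2),"y",round((d@[np.sin(a),-np.cos(a)])/.03,2),"z",round((p[2]-z)/.03,2),"w",round(s["width"],3),"t",round(s["time"],1),"j7",round(s["joint_positions"][6],2))
E
python3 - <<'E'
from h import *
go((.444,-.112),-88.2,.077)
s=read_state(); cv2.imwrite("pics/w1.png",camera("wrist"))
np.save("s1.npy",np.r_[s["ee_pos"],s["eef_rot"]])
E
```

```text
at [ 0.453 -0.115  0.236] -90.0 turn -0.36 x -0.12 y 0.3 z 5.29 w 0.087 t 2.9 j7 -1.42
```

View pics/w1.png

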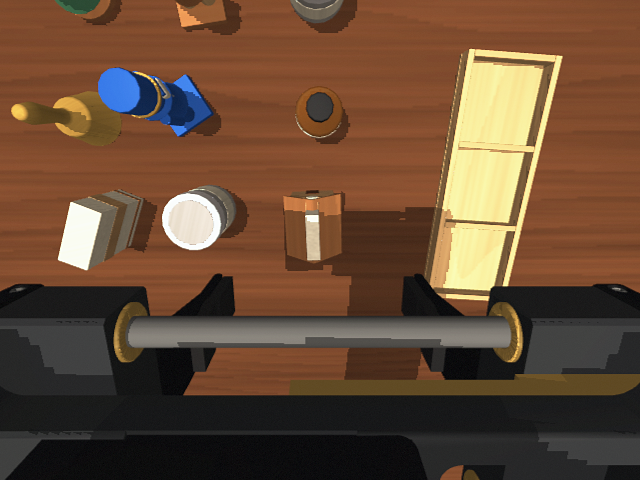

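The wrist view shows the house under the jaws with its tab at about (313,230), and tray3's rim corners at (471,50), (562,57), (428,290) and (490,300).

Run:
```python
from h import *
np.set_printoptions(precision=3,suppress=True)
v=np.load("s1.npy"); s=dict(ee_pos=v[:3],eef_rot=v[3:])
for n,p,z in [("tab far",(313,198),.092),("tab near",(313.5,261),.092),("tab ctr",(313,230),.092),("tinA",(195,221),.069),("carton",(87,234),.08),
 ("t3 FL",(471,49),.024),("t3 FR",(562,57),.024),("FR top-cam",None,None)]:
    if p: print(n,ray("wrist",p,z,s)[:2])
for n,p in [("t3 FL",(476,229)),("FR",(529,231)),("NR",(528,382)),("NL",(475,380)),("t2 FL",(118,233)),("FR",(170,238)),("NR",(153,339)),("NL",(100,334))]:
    print(n,ray("top",p,.024)[:2])
```

```text
tab far [ 0.481 -0.113]
tab near [ 0.424 -0.113]
tab ctr [ 0.453 -0.113]
tinA [ 0.455 -0.002]
carton [0.446 0.094]
t3 FL [ 0.612 -0.263]
t3 FR [ 0.605 -0.35 ]
t3 FL [ 0.61  -0.257]
FR [ 0.606 -0.35 ]
NR [ 0.351 -0.33 ]
NL [ 0.355 -0.242]
t2 FL [0.604 0.361]
FR [0.595 0.272]
NR [0.424 0.292]
NL [0.433 0.38 ]
```

Call:
{"api": "carry_out", "payload": {"rows": [[-1,-0.1,0.25,0,-0.36],[-1,0,0,1,0],[-1,0,0,1,0],[-1,0,0,1,0],[-1,0,0,1,0],[-0.3,0,0,0.5,0],[-0.3,0,0,0,0],[-0.3,0,0,0,0]]}}

```text
time: 3.58
ee_pos: [0.4489, -0.1098, 0.0987]
eef_rot: [0.722, -0.692, 0.006, -0.0]
ft_force: [0.5, 0.6, -0.5]
width: 0.0743
```

Run:
```python
from h import *
go((.446,-.112),-88.2,.086)
s=read_state(); cv2.imwrite("pics/w2.png",cv2.resize(camera("wrist"),None,fx=.7,fy=.7))
```

```text
at [ 0.449 -0.11   0.099] -87.6 turn 0.11 x 0.07 y 0.1 z 0.42 w 0.074 t 3.6 j7 -1.45
```

View pics/w2.png

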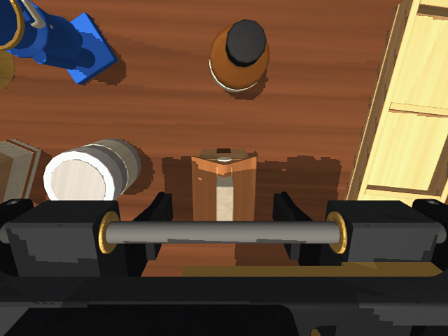

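The tab sits centred between the jaws at about (225,195), so I lower and grip.

Call:
{"api": "carry_out", "payload": {"rows": [[-0.3,0.07,0.1,0.4,0.1],[1,0,0,0,0],[1,0,0,0,0],[1,0,0,0,0],[1,0,0,0,0],[1,0,0,0,0],[1,0,0,0,0],[1,0,0,0,0],[1,0,0,0,0],[1,0,0,0,0],[1,0,0,0,0]], "force": 25}}

```text
time: 4.55
ee_pos: [0.4512, -0.1133, 0.0953]
eef_rot: [0.718, -0.695, 0.012, -0.003]
ft_force: [-0.1, 0.4, -0.8]
width: 0.0116
```

Call:
{"api": "carry_out", "payload": {"rows": [[0.4,0,0,0,0],[0.4,0,0,0,0],[0.4,0,0,0,0],[0.4,0,0,0.3,0],[0.4,0,0,0,0],[1,0,0,0,0],[1,0,0,0,0],[1,0,0,0,0],[1,0,0,0,0],[1,0,0,0,0]], "force": 25}}

```text
time: 5.38
ee_pos: [0.4513, -0.1134, 0.085]
eef_rot: [0.718, -0.695, 0.011, -0.003]
ft_force: [-0.5, 0.4, -0.9]
width: 0.0119
```

Call:
{"api": "carry_out", "payload": {"rows": [[1,0,0,-0.5,0],[1,0,0,-1,0],[1,0,0,-1,0],[1,0,0,-1,0],[1,0,0,-1,0],[1,0,0,0,0.6],[1,0,0,0,0.6],[1,0,0,0,0]]}}

```text
time: 6.05
ee_pos: [0.4464, -0.111, 0.2255]
eef_rot: [-0.68, 0.733, -0.009, 0.002]
ft_force: [0.1, -0.3, -1.2]
width: 0.0121
```

Run:
```python
from h import *
go((.399,-.289),-94,.1)
```

```text
at [ 0.446 -0.111  0.225] -94.3 turn -0.06 x 6.03 y 1.16 z 4.18 w 0.012 t 6.0 j7 -1.5
```

Call:
{"api": "carry_out", "payload": {"rows": [[1,0.86,0.17,0,0],[1,0.86,0.17,0,0],[1,0.86,0.17,0,0],[1,0.86,0.17,0,0],[1,0.86,0.17,0,0],[1,0.86,0.17,0,0],[1,0.86,0.17,0,0],[1,0,0,0,0],[1,0,0,0,0],[1,0,0,0,0]]}}

```text
time: 6.88
ee_pos: [0.3936, -0.2944, 0.2219]
eef_rot: [-0.688, 0.726, -0.006, 0.001]
ft_force: [0.6, 0.3, -2.1]
width: 0.0118
```

Run:
```python
from h import *
go((.399,-.289),-94,.095)
cv2.imwrite("pics/t3.png",camera("top")[200:420,300:580].repeat(2,0).repeat(2,1))
```

```text
at [ 0.394 -0.294  0.222] -93.1 turn 0.17 x -0.19 y -0.17 z 4.23 w 0.012 t 6.9 j7 -1.09
```

View pics/t3.png

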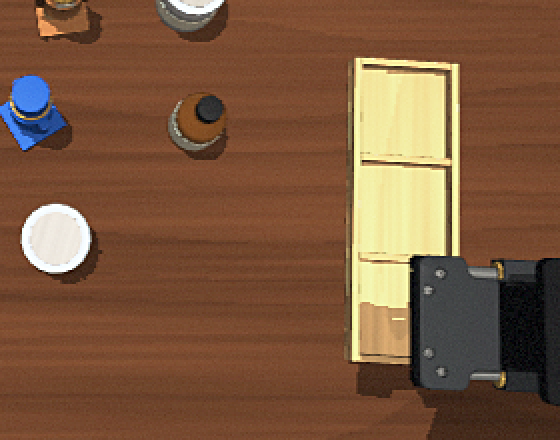

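Top view: the gripper is over the near cell of tray3 (its left part shows at about (385,310)) and the house is hidden beneath it. I lower by the numbers.

Call:
{"api": "carry_out", "payload": {"rows": [[1,-0.2,-0.17,0,0.17],[1,0,0,1,0],[1,0,0,1,0],[1,0,0,1,0],[1,0,0,0,0],[1,0,0,0,0]]}}

```text
time: 7.43
ee_pos: [0.4042, -0.2831, 0.131]
eef_rot: [-0.687, 0.727, -0.008, 0.002]
ft_force: [0.2, -0.8, -0.8]
width: 0.0115
```

Run:
```python
from h import *
go((.399,-.289),-94,.092)
```

```text
at [ 0.404 -0.283  0.131] -93.3 turn 0.14 x 0.21 y 0.16 z 1.3 w 0.011 t 7.4 j7 -1.14
```

Call:
{"api": "carry_out", "payload": {"rows": [[1,0.15,0.12,0.5,0],[1,0,0,0.3,0],[1,0,0,0,0],[1,0,0,0,0]]}}

```text
time: 7.77
ee_pos: [0.4037, -0.2868, 0.1117]
eef_rot: [-0.688, 0.726, -0.01, 0.003]
ft_force: [0.1, 0.3, -1.4]
width: 0.0118
```

Run:
```python
from h import *
go((.399,-.289),-94,.092)
```

```text
at [ 0.404 -0.287  0.112] -93.1 turn 0.19 x 0.08 y 0.15 z 0.66 w 0.012 t 7.8 j7 -1.14
```

Call:
{"api": "carry_out", "payload": {"rows": [[1,0.08,0.12,0.35,0.1],[1,0,0,0.25,0],[1,0,0,0.15,0],[1,0,0,0,0]]}}

```text
time: 8.1
ee_pos: [0.4027, -0.2904, 0.091]
eef_rot: [-0.685, 0.729, -0.013, 0.004]
ft_force: [0.1, 0.8, 0.7]
width: 0.0122
```

Run:
```python
from h import *
go((.399,-.289),-94,.092)
cv2.imwrite("pics/s4.png",camera("scene")[90:260,110:330].repeat(3,0).repeat(3,1))
```

```text
at [ 0.403 -0.29   0.091] -93.6 turn 0.08 x -0.04 y 0.13 z -0.03 w 0.012 t 8.1 j7 -1.15
```

View pics/s4.png

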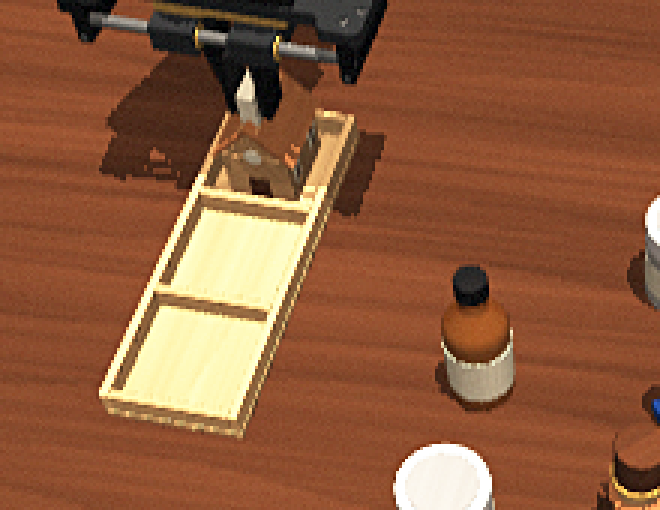

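The scene view shows the house upright inside the near cell, so I release and lift.

Call:
{"api": "carry_out", "payload": {"rows": [[-0.3,0,0,0,0],[-0.3,0,0,0,0],[-0.3,0,0,0,0],[-0.3,0,0,0,0],[-1,0,0,-1,0],[-1,0,0,-1,0],[-1,0,0,-1,0],[-1,0,0,-1,0],[-1,-1,-0.18,0,0],[-1,-1,-0.18,0,0],[-1,-1,-0.18,0,0],[-1,-1,-0.18,0,0],[-1,-1,-0.18,0,0],[-1,-1,-0.18,0,0],[-1,-1,-0.18,0,0],[-1,-1,-0.18,0,0],[-1,-1,-0.18,0,0],[-1,-0.5,0,0,0],[-1,0,0,0,0],[-1,0,0,0,0]]}}

```text
time: 9.82
ee_pos: [0.4689, 0.0055, 0.219]
eef_rot: [-0.684, 0.73, -0.016, 0.006]
ft_force: [-0.2, -1.3, -0.5]
width: 0.087
```

Run:
```python
from h import *
np.set_printoptions(precision=3,suppress=True)
go((.455,.001),-90,.058)
s=read_state(); camera("wrist")
for q,z in (("tin1",.0),("carton",0),):
    for d in pinpoint(q,"wrist")[:2]: print(q,d,ray("wrist",d["xy"],z,s)[:2])
camera("top")
for q in ("house","tray3"):
    for d in pinpoint(q,"top")[:1]: print(q,d,ray("top",d["xy"],.006)[:2])
```

```text
at [0.469 0.005 0.219] -93.8 turn -0.75 x 0.15 y 0.46 z 5.37 w 0.087 t 9.8 j7 -1.76
tin1 {'xy': [313.3, 230.5], 'conf': 0.85} [0.455 0.007]
tin1 {'xy': [428.4, 4.2], 'conf': 0.59} [ 0.668 -0.117]
carton {'xy': [225.5, 247.3], 'conf': 0.77} [0.442 0.106]
carton {'xy': [317.1, 230.6], 'conf': 0.43} [0.454 0.003]
house {'xy': [500.8, 354.3], 'conf': 0.78} [ 0.396 -0.293]
tray3 {'xy': [136.7, 284.0], 'conf': 0.8} [0.518 0.33 ]
```

Call:
{"api": "carry_out", "payload": {"rows": [[-1,0.1,0.4,0,-0.4],[-1,0,0,0,-0.35],[-1,0,0,1,0],[-1,0,0,1,0],[-1,0,0,1,0],[-1,0,0,0,0]]}}

```text
time: 10.62
ee_pos: [0.4604, -0.005, 0.1278]
eef_rot: [-0.704, 0.71, -0.019, 0.007]
ft_force: [-1.2, 0.1, -0.2]
width: 0.0871
```

Run:
```python
from h import *
np.set_printoptions(precision=3,suppress=True)
go((.455,.003),-90,.055)
```

```text
at [ 0.46  -0.005  0.128] -90.5 turn -0.1 x -0.27 y 0.18 z 2.43 w 0.087 t 10.6 j7 -1.73
```

Call:
{"api": "carry_out", "payload": {"rows": [[-1,-0.2,0.1,1,0],[-1,-0.1,0.1,0.9,0],[-1,0,0,0.4,0],[-1,0,0,0,0]]}}

```text
time: 10.95
ee_pos: [0.4589, 0.0006, 0.0601]
eef_rot: [-0.702, 0.712, -0.02, 0.007]
ft_force: [-0.6, -0.7, 0.4]
width: 0.0871
```

Run:
```python
from h import *
np.set_printoptions(precision=3,suppress=True)
go((.455,.003),-90,.055)
```

```text
at [0.459 0.001 0.06 ] -90.8 turn -0.16 x -0.08 y 0.13 z 0.17 w 0.087 t 10.9 j7 -1.82
```

Call:
{"api": "carry_out", "payload": {"rows": [[-1,-0.08,0.13,0.15,0],[1,0,0,0,0],[1,0,0,0,0],[1,0,0,0,0],[1,0,0,0,0],[1,0,0,0,0],[1,0,0,0,0],[1,0,0,0,0],[1,0,0,0,0],[1,0,0,-0.5,0],[1,0,0,-1,0],[1,0,0,-1,0],[1,0,0,-1,0],[1,0,0,-1,0],[1,0,0,-1,0],[1,0,0,0,0],[1,0,0,0,0]], "force": 30}}

```text
time: 12.37
ee_pos: [0.4483, 0.0057, 0.2325]
eef_rot: [-0.702, 0.712, -0.021, 0.008]
ft_force: [-0.3, 0.0, -2.3]
width: 0.0534
```

Run:
```python
from h import *
np.set_printoptions(precision=3,suppress=True)
go((.481,-.295),-90,.064)
```

```text
at [0.448 0.006 0.232] -90.9 turn -0.17 x 10.02 y -1.09 z 5.62 w 0.053 t 12.4 j7 -1.68
```

Call:
{"api": "carry_out", "payload": {"rows": [[1,0.9,-0.1,0,0],[1,0.9,-0.1,0,0],[1,0.9,-0.1,0,0],[1,0.9,-0.1,0,0],[1,0.9,-0.1,0,0],[1,0.9,-0.1,0,0],[1,0.9,-0.1,0,0],[1,0.9,-0.1,0,0],[1,0.9,-0.1,0,0],[1,0.9,-0.1,0,0],[1,0.9,-0.1,0,0],[1,0,0,0,0],[1,0,0,0,0],[1,0,0,0,0]]}}

```text
time: 13.53
ee_pos: [0.4728, -0.303, 0.2206]
eef_rot: [-0.704, 0.71, -0.011, 0.003]
ft_force: [-0.5, 1.1, -1.5]
width: 0.0534
```

Run:
```python
from h import *
np.set_printoptions(precision=3,suppress=True)
go((.481,-.295),-92,.064)
```

```text
at [ 0.473 -0.303  0.221] -90.6 turn 0.29 x -0.28 y -0.26 z 5.22 w 0.053 t 13.5 j7 -1.14
```

Call:
{"api": "carry_out", "payload": {"rows": [[1,-0.25,-0.25,0,0.3],[1,0,0,1,0],[1,0,0,1,0],[1,0,0,1,0],[1,0,0,0.6,0],[1,0,0,0,0],[1,0,0,0,0]]}}

```text
time: 14.12
ee_pos: [0.4834, -0.2884, 0.107]
eef_rot: [-0.697, 0.717, -0.009, 0.004]
ft_force: [-0.8, -0.3, -0.7]
width: 0.0534
```

Run:
```python
from h import *
np.set_printoptions(precision=3,suppress=True)
go((.481,-.295),-92,.064)
```

```text
at [ 0.483 -0.288  0.107] -91.6 turn 0.07 x 0.22 y 0.07 z 1.43 w 0.053 t 14.1 j7 -1.22
```

Call:
{"api": "carry_out", "payload": {"rows": [[1,0.18,0.07,0.5,0],[1,0,0,0.5,0],[1,0,0,0.2,0],[1,0,0,0,0],[1,0,0,0,0]]}}

```text
time: 14.53
ee_pos: [0.4852, -0.2929, 0.0763]
eef_rot: [-0.698, 0.716, -0.013, 0.005]
ft_force: [0.4, 0.4, -1.6]
width: 0.0535
```

Run:
```python
from h import *
np.set_printoptions(precision=3,suppress=True)
go((.481,-.295),-92,.062)
```

```text
at [ 0.485 -0.293  0.076] -91.4 turn 0.11 x 0.07 y 0.14 z 0.48 w 0.054 t 14.5 j7 -1.22
```

Call:
{"api": "carry_out", "payload": {"rows": [[1,0.07,0.1,0.25,0],[1,0,0,0.15,0],[1,0,0,0.1,0],[1,0,0,0,0],[1,0,0,0,0]]}}

```text
time: 14.95
ee_pos: [0.4848, -0.2959, 0.0696]
eef_rot: [-0.698, 0.716, -0.016, 0.005]
ft_force: [-0.0, -0.2, -1.1]
width: 0.0532
```

Call:
{"api": "carry_out", "payload": {"rows": [[1,0,0,0.2,0],[1,0,0,0.15,0],[1,0,0,0.1,0],[1,0,0,0,0],[1,0,0,0,0]]}}

```text
time: 15.37
ee_pos: [0.4889, -0.2969, 0.0647]
eef_rot: [-0.698, 0.716, -0.02, 0.007]
ft_force: [0.2, -0.4, -0.9]
width: 0.0537
```

Call:
{"api": "carry_out", "payload": {"rows": [[1,0,0.15,0.15,0],[1,0,0,0.15,0],[1,0,0,0,0]]}}

```text
time: 15.62
ee_pos: [0.4903, -0.2974, 0.0615]
eef_rot: [-0.698, 0.715, -0.026, 0.009]
ft_force: [-1.3, -0.4, -2.0]
width: 0.0533
```

Call:
{"api": "carry_out", "payload": {"rows": [[1,0,0.25,0.15,0],[1,0,0.1,0.15,0],[1,0,0,0.1,0],[1,0,0,0,0]]}}

```text
time: 15.95
ee_pos: [0.4901, -0.2981, 0.0588]
eef_rot: [-0.699, 0.714, -0.036, 0.015]
ft_force: [-0.2, -0.0, -1.5]
width: 0.0531
```

Run:
```python
from h import *
np.set_printoptions(precision=3,suppress=True)
go((.481,-.295),-92,.062)
s=read_state();print(s["ft_force"],s["torque"],R.from_quat(s["eef_rot"]).as_matrix()[:,2])
cv2.imwrite("pics/s5.png",camera("scene")[90:260,110:330].repeat(3,0).repeat(3,1))
```

```text
at [ 0.49  -0.298  0.059] -91.3 turn 0.15 x -0.09 y 0.31 z -0.11 w 0.053 t 15.9 j7 -1.21
[-0.215 -0.004 -1.514] [0.053 0.086 0.052] [ 0.071 -0.031 -0.997]
```

View pics/s5.png

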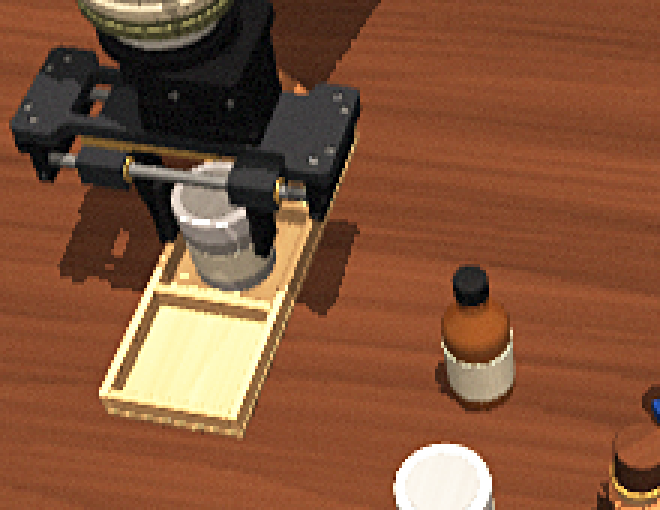

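The tin is in the middle cell but the tool is leaning, so I check the joints.

Run:
```python
from h import *
np.set_printoptions(precision=3,suppress=True)
s=read_state();print(s["joint_positions"],s["joint_torque"],s["joint_vel"])
for d in silhouettes("tin1","scene")[:2]: print(d["conf"],d["box"])
```

```text
[ 0.711  0.354 -0.281  1.844  0.12   0.883 -1.215] [  0.046 -56.903  -2.831 -33.044  -0.018  -0.314  -0.029] [-0.     0.015  0.005  0.01   0.004 -0.009 -0.001]
0.89 [184.8, 164.4, 33.3, 41.9]
0.89 [259.4, 261.1, 31.3, 47.1]
```

Call:
{"api": "carry_out", "payload": {"rows": [[1,0,0.4,-0.5,0],[1,0,0.3,-0.2,0]]}}

```text
time: 16.22
ee_pos: [0.4677, -0.2963, 0.0757]
eef_rot: [-0.7, 0.714, -0.035, 0.015]
ft_force: [5.2, -2.0, -0.3]
width: 0.0534
```

Run:
```python
from h import *
np.set_printoptions(precision=3,suppress=True)
go((.481,-.295),-92,.062)
s=read_state();print(s["ft_force"],R.from_quat(s["eef_rot"]).as_matrix()[:,2])
cv2.imwrite("pics/s6.png",cv2.resize(camera("scene")[130:210,150:250],None,fx=5,fy=5,interpolation=2))
```

```text
at [ 0.468 -0.296  0.076] -91.2 turn 0.16 x -0.06 y -0.44 z 0.46 w 0.053 t 16.2 j7 -1.18
[ 5.183 -2.045 -0.275] [ 0.07  -0.028 -0.997]
```

View pics/s6.png

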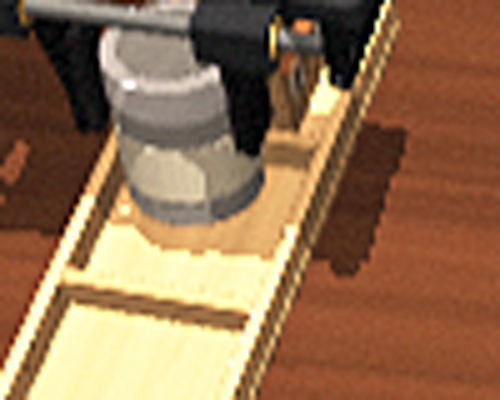

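The tin is now clear of the far divider, hovering over the cell toward the near side. I shift it 9 mm forward, lower it, release and lift.

Call:
{"api": "carry_out", "payload": {"rows": [[1,0,-0.3,0.15,0],[1,0,0,0.35,0],[1,0,0,0.2,0]]}}

```text
time: 16.52
ee_pos: [0.4803, -0.2993, 0.0565]
eef_rot: [-0.699, 0.714, -0.039, 0.016]
ft_force: [6.2, -0.1, 21.3]
width: 0.0534
```

Run:
```python
from h import *
np.set_printoptions(precision=3,suppress=True)
go((.481,-.295),-92,.062)
s=read_state();print(s["ft_force"],R.from_quat(s["eef_rot"]).as_matrix()[:,2])
```

```text
at [ 0.48  -0.299  0.057] -91.3 turn 0.13 x -0.14 y -0.02 z -0.18 w 0.053 t 16.5 j7 -1.2
[ 6.196 -0.081 21.299] [ 0.077 -0.033 -0.996]
```

Call:
{"api": "carry_out", "payload": {"rows": [[-1,0,0,0,0],[-1,0,0,0,0],[-1,0,0,0,0],[-1,0,0,-0.3,0],[-1,0,0,-1,0],[-1,0,0,-1,0],[-1,0,0,-1,0],[-1,0,0,-1,0],[-1,0,0,-1,0]]}}

```text
time: 17.27
ee_pos: [0.4635, -0.2902, 0.2066]
eef_rot: [-0.7, 0.714, -0.026, 0.013]
ft_force: [-0.0, -0.3, -0.4]
width: 0.0868
```

Run:
```python
from h import *
np.set_printoptions(precision=3,suppress=True)
go((.444,.102),-114,.062)
s=read_state();print(s["ft_force"],R.from_quat(s["eef_rot"]).as_matrix()[:,2])
camera("scene")
for q in("tin1","house"):
  for d in pinpoint(q,"scene")[:2]: print(q,d,ray("scene",d["xy"],.006)[:2])
```

```text
at [ 0.463 -0.29   0.207] -91.2 turn 4.57 x -11.68 y 5.91 z 4.82 w 0.087 t 17.3 j7 -1.14
[-0.027 -0.274 -0.446] [ 0.056 -0.019 -0.998]
tin1 {'xy': [185.6, 171.5], 'conf': 0.63} [ 0.469 -0.305]
tin1 {'xy': [260.8, 269.1], 'conf': 0.6} [ 0.667 -0.112]
house {'xy': [204.7, 142.3], 'conf': 0.91} [ 0.387 -0.286]
```

Call:
{"api": "carry_out", "payload": {"rows": [[-1,-0.93,0.06,0,0],[-1,-0.93,0.06,0,0],[-1,-0.93,0.06,0,0],[-1,-0.93,0.06,0,0],[-1,-0.93,0.06,0,0],[-1,-0.93,0.06,0,0],[-1,-0.93,0.06,0,0],[-1,-0.93,0.06,0,0],[-1,-0.93,0.06,0,0],[-1,-0.93,0.06,0,0],[-1,-0.93,0.06,0,0],[-1,-0.93,0.06,0,0],[-1,-0.93,0.06,0,0],[-1,-0.93,0.06,0,0],[-1,0,0,0,0.9],[-1,0,0,0,0.9],[-1,0,0,0,0.9],[-1,0,0,0,0.9],[-1,0,0,0,0.9]]}}

```text
time: 19.0
ee_pos: [0.4309, 0.1171, 0.1766]
eef_rot: [-0.541, 0.841, -0.014, 0.004]
ft_force: [0.4, -0.7, 0.3]
width: 0.0872
```

Run:
```python
from h import *
np.set_printoptions(precision=3,suppress=True)
go((.444,.102),-114,.061)
s=read_state();print(R.from_quat(s["eef_rot"]).as_matrix()[:,2],s["joint_positions"])
cv2.imwrite("pics/w7.png",camera("wrist"));np.save("s1.npy",np.r_[s["ee_pos"],s["eef_rot"]])
```

```text
at [0.431 0.117 0.177] -114.5 turn -0.11 x 0.28 y -0.6 z 3.85 w 0.087 t 19.0 j7 -2.39
[ 0.021 -0.02  -1.   ] [ 0.343  0.009 -0.722  1.967  0.035  1.155 -2.392]
```

View pics/w7.png

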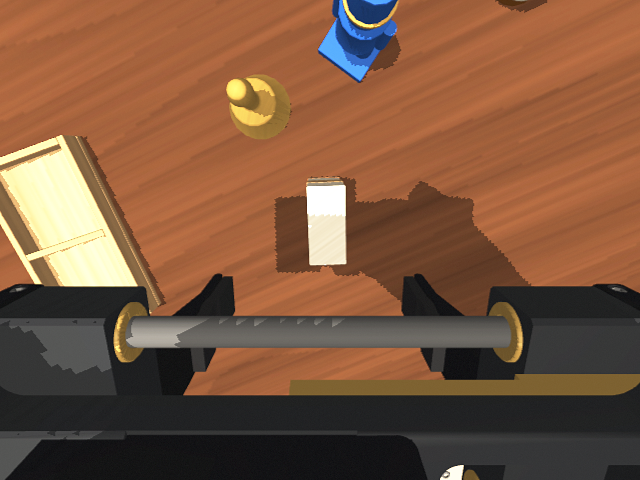

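The wrist view shows the carton squared to the jaws with its top face centred at about (327,223), and tray2 to the left.

Run:
```python
from h import *
v=np.load("s1.npy"); s=dict(ee_pos=v[:3],eef_rot=v[3:])
c=ray("wrist",(327,224),.08,s)[:2]; print(c); go(c,None,.061); go((c+[.444,.102])/2,None,.061)
```

```text
[0.44488312 0.10132771]
at [0.431 0.117 0.176] -114.9 turn 0.0 x 0.27 y -0.65 z 3.85 w 0.087 t 19.1 j7 -2.4
at [0.431 0.117 0.176] -114.9 turn 0.0 x 0.27 y -0.63 z 3.85 w 0.087 t 19.1 j7 -2.4
```

Call:
{"api": "carry_out", "payload": {"rows": [[-1,0.27,-0.63,0,-0.1],[-1,0,0,1,0],[-1,0,0,0.7,0]]}}

```text
time: 19.3
ee_pos: [0.4467, 0.1006, 0.126]
eef_rot: [-0.544, 0.839, -0.015, 0.005]
ft_force: [-0.1, -0.5, -0.9]
width: 0.087
```

Run:
```python
from h import *
go((.4445,.1015),-114.2,.06)
```

```text
at [0.447 0.101 0.126] -114.1 turn 0.03 x 0.0 y 0.08 z 2.2 w 0.087 t 19.3 j7 -2.4
```

Now descend and close.

Call:
{"api": "carry_out", "payload": {"rows": [[-0.6,0,0.1,1,0],[-0.5,0,0,1,0],[0,0,0,0.3,0],[1,0,0,0.1,0],[1,0,0,0.05,0],[1,0,0,0.05,0],[1,0,0,0,0],[1,0,0,0,0],[1,0,0,0,0],[1,0,0,0,0]]}}

```text
time: 20.13
ee_pos: [0.444, 0.0993, 0.0468]
eef_rot: [-0.548, 0.836, -0.014, 0.003]
ft_force: [0.3, 0.4, -1.0]
width: 0.0283
```

Call:
{"api": "carry_out", "payload": {"rows": [[1,0,0,-1,0],[1,0,0,-1,0],[1,0,0,-1,0],[1,0,0,-1,0],[1,0,0,-1,-0.7],[1,0,0,-1,-0.7],[1,0,0,0,-0.7],[1,0,0,0,-0.7],[1,0,0,0,-0.7]]}}

```text
time: 20.88
ee_pos: [0.439, 0.1037, 0.2391]
eef_rot: [-0.674, 0.739, -0.016, 0.002]
ft_force: [0.4, -0.0, -2.8]
width: 0.0276
```

Run:
```python
from h import *
go((.472,.331),-96.5,.053)
s=read_state();print(R.from_quat(s["eef_rot"]).as_matrix()[:,2],s["joint_positions"])
```

```text
at [0.439 0.104 0.239] -95.3 turn 0.25 x -7.65 y -0.23 z 6.2 w 0.028 t 20.9 j7 -1.99
[ 0.02340636 -0.0208342  -0.99950892] [ 3.82587788e-01 -4.17911441e-02 -7.06050991e-01  1.87163035e+00
  8.59448212e-05  1.28618756e+00 -1.98558985e+00]
```

Call:
{"api": "carry_out", "payload": {"rows": [[1,-0.95,-0.03,0,0],[1,-0.95,-0.03,0,0],[1,-0.95,-0.03,0,0],[1,-0.95,-0.03,0,0],[1,-0.95,-0.03,0,0],[1,-0.95,-0.03,0,0],[1,-0.95,-0.03,0,0],[1,-0.95,-0.03,0,0.2]]}}

```text
time: 21.55
ee_pos: [0.4699, 0.3311, 0.2378]
eef_rot: [-0.664, 0.748, -0.02, 0.003]
ft_force: [-0.2, -1.0, -1.4]
width: 0.0276
```

Run:
```python
from h import *
go((.472,.331),-96.5,.053)
s=read_state();print(R.from_quat(s["eef_rot"]).as_matrix()[:,2],s["joint_positions"])
```

```text
at [0.47  0.331 0.238] -96.8 turn -0.06 x -0.01 y -0.07 z 6.16 w 0.028 t 21.6 j7 -2.59
[ 0.03099745 -0.02652784 -0.99916737] [-0.02488058  0.32174053 -0.84387959  1.57054934  0.28579448  1.36078556
 -2.59296863]
```

j7 is nearly at its limit, so I turn a quarter turn back. The carton then lies across its cell, which also fits.

Call:
{"api": "carry_out", "payload": {"rows": [[1,0,0,0,-1],[1,0,0,0,-1],[1,0,0,0,-1],[1,0,0,0,-1],[1,0,0,0,-1],[1,0,0,0,-1],[1,0,0,0,-1],[1,0,0,0,-1],[1,0,0,0,-1],[1,0,0,0,-1],[1,0,0,0,-1],[1,0,0,0,-1],[1,0,0,0,-1],[1,0,0,0,-1],[1,0,0,0,-1],[1,0,0,0,-1],[1,0,0,0,-1],[1,0,0,0,-1]]}}

```text
time: 23.05
ee_pos: [0.4655, 0.3386, 0.2403]
eef_rot: [1.0, -0.017, 0.016, 0.013]
ft_force: [0.5, 0.4, -1.2]
width: 0.0281
```

Run:
```python
from h import *
go((.472,.331),-6.5,.053)
s=read_state();print(R.from_quat(s["eef_rot"]).as_matrix()[:,2],s["joint_positions"])
```

```text
at [0.466 0.339 0.24 ] -2.0 turn 0.9 x 0.24 y 0.23 z 6.24 w 0.028 t 23.1 j7 -1.05
[ 0.0313066  -0.02566827 -0.99918018] [ 0.1513688   0.42710393 -1.13305306  1.55671652  0.43074139  1.41257807
 -1.052729  ]
```

Call:
{"api": "carry_out", "payload": {"rows": [[1,0.24,0.23,0.5,0.9],[1,0,0,1,0],[1,0,0,1,0],[1,0,0,1,0],[1,0,0,0.8,0]]}}

```text
time: 23.47
ee_pos: [0.4803, 0.3295, 0.1144]
eef_rot: [0.998, -0.055, 0.021, 0.009]
ft_force: [1.6, -0.0, -1.8]
width: 0.028
```

Run:
```python
from h import *
go((.472,.331),-6.5,.053)
s=read_state();print(R.from_quat(s["eef_rot"]).as_matrix()[:,2],s["joint_positions"])
```

```text
at [0.48  0.33  0.114] -6.3 turn 0.04 x -0.28 y -0.02 z 2.05 w 0.028 t 23.5 j7 -1.19
[ 0.04164317 -0.02089822 -0.99891397] [ 0.10602568  0.53784755 -1.0355375   1.7001512   0.54429189  1.19006777
 -1.18623932]
```

Call:
{"api": "carry_out", "payload": {"rows": [[1,-0.3,0,0.6,0],[1,-0.1,0,0.6,0],[1,0,0,0.5,0]]}}

```text
time: 23.72
ee_pos: [0.4706, 0.3302, 0.0603]
eef_rot: [0.998, -0.056, 0.022, 0.008]
ft_force: [-3.7, 13.2, 26.4]
width: 0.0277
```

Run:
```python
from h import *
go((.472,.331),-6.5,.053)
s=read_state();print(s["ft_force"],R.from_quat(s["eef_rot"]).as_matrix()[:,2])
cv2.imwrite("pics/s8.png",cv2.resize(camera("scene")[150:290,430:570],None,fx=4,fy=4,interpolation=2))
```

```text
at [0.471 0.33  0.06 ] -6.4 turn 0.02 x 0.04 y -0.03 z 0.24 w 0.028 t 23.7 j7 -1.24
[-3.67245564 13.24875751 26.37861506] [ 0.04203634 -0.01865471 -0.99894191]
```

View pics/s8.png

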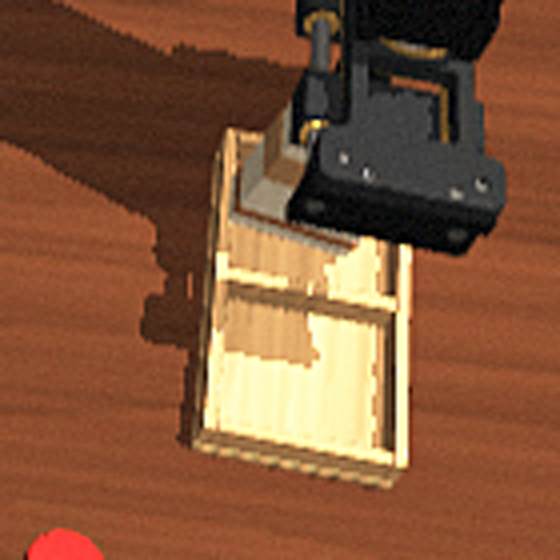

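The carton's left bottom edge bears on the tray's inner left wall at about (235,215). I lift a little, shift it +y by 8 mm and lower again.

Call:
{"api": "carry_out", "payload": {"rows": [[1,0,0,-0.7,0],[1,0,-0.28,0,0],[1,0,0,0.5,0],[1,0,0,0.4,0]]}}

```text
time: 24.1
ee_pos: [0.4735, 0.3402, 0.0533]
eef_rot: [0.998, -0.056, 0.023, 0.007]
ft_force: [-0.1, -0.8, -2.7]
width: 0.0278
```

Run:
```python
from h import *
go((.472,.338),-6.5,.053)
s=read_state();print(s["ft_force"],R.from_quat(s["eef_rot"]).as_matrix()[:,2])
```

```text
at [0.473 0.34  0.053] -6.4 turn 0.02 x -0.04 y 0.08 z 0.01 w 0.028 t 24.1 j7 -1.26
[-0.12403278 -0.8129385  -2.69001058] [ 0.04501391 -0.01609606 -0.99885668]
```

Lower a little until contact.

Call:
{"api": "carry_out", "payload": {"rows": [[1,0,0,0.2,0],[1,0,0,0.15,0]]}}

```text
time: 24.27
ee_pos: [0.474, 0.3392, 0.0422]
eef_rot: [0.998, -0.056, 0.023, 0.008]
ft_force: [-9.7, -9.4, 33.8]
width: 0.0281
```

Call:
{"api": "carry_out", "payload": {"rows": [[1,0,0,-0.1,0],[-0.2,0,0,0,0],[-0.2,0,0,0,0],[-0.2,0,0,0,0],[-0.2,0,0,-0.6,0],[-0.2,0,0,-1,0],[-1,0,0,-1,0],[-1,0,0,-1,0],[-1,0,0,-1,0],[-1,0,0,-1,0],[-1,0,0,-1,0]]}}

```text
time: 25.18
ee_pos: [0.4624, 0.3365, 0.2337]
eef_rot: [0.998, -0.057, 0.014, 0.016]
ft_force: [1.7, 0.1, -0.2]
width: 0.0777
```

Run:
```python
from h import *
np.set_printoptions(precision=3,suppress=True)
go((.665,-.113),45,.06)
s=read_state();print(s["ft_force"],R.from_quat(s["eef_rot"]).as_matrix()[:,2],s["joint_positions"])
im=camera("scene")
cv2.imwrite("pics/s9.png",cv2.resize(im[110:300,130:570],None,fx=1.8,fy=1.8,interpolation=2))
print([(d["conf"],d["box"]) for d in silhouettes("carton","scene")[:2]])
```

```text
at [0.462 0.336 0.234] -6.5 turn -10.29 x -5.82 y 15.37 z 5.79 w 0.078 t 25.2 j7 -1.13
[ 1.662  0.065 -0.216] [ 0.027 -0.033 -0.999] [ 0.141  0.422 -1.116  1.569  0.424  1.405 -1.129]
[(0.68, [512.1, 196.4, 49.7, 36.4])]
```

View pics/s9.png

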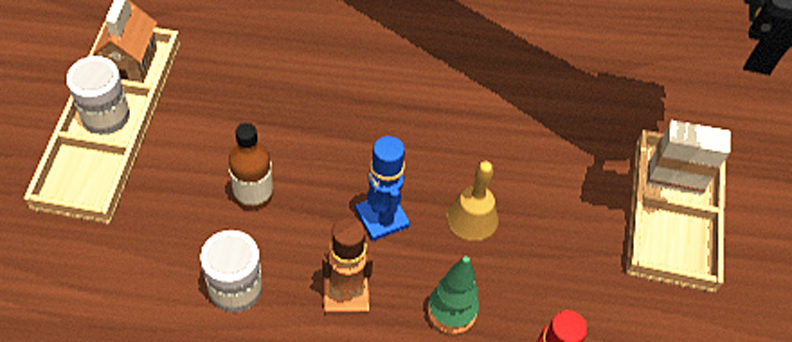

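The picture shows the house and tin A upright in tray3, the carton upright in tray2's near cell, and the bottle, bell and fir tree undisturbed. I go to tin B next.

Call:
{"api": "carry_out", "payload": {"rows": [[-1,0.56,0.94,0,0],[-1,0.56,0.94,0,0],[-1,0.56,0.94,0,0],[-1,0.56,0.94,0,0],[-1,0.56,0.94,0,0],[-1,0.56,0.94,0,0],[-1,0.56,0.94,0,0],[-1,0.56,0.94,0,0],[-1,0.56,0.94,0,0],[-1,0.56,0.94,0,0],[-1,0.56,0.94,0,0],[-1,0.56,0.94,0,0],[-1,0.56,0.94,0,0],[-1,0.56,0.94,0,0],[-1,0.56,0.94,0,0]]}}

```text
time: 26.53
ee_pos: [0.6713, -0.1267, 0.2421]
eef_rot: [0.999, -0.051, 0.013, 0.015]
ft_force: [0.7, 0.5, 0.4]
width: 0.0875
```

Call:
{"api": "carry_out", "payload": {"rows": [[-1,0,0,0,-1],[-1,0,0,0,-1],[-1,0,0,0,-1],[-1,0,0,0,-1],[-1,0,0,0,-1],[-1,0,0,0,-1],[-1,0,0,0,-1],[-1,0,0,0,-1],[-1,0,0,0,-1],[-1,0,0,0,-1]]}}

```text
time: 27.37
ee_pos: [0.6711, -0.143, 0.2243]
eef_rot: [0.923, 0.385, -0.003, 0.018]
ft_force: [0.0, 0.2, 0.1]
width: 0.0869
```

Run:
```python
from h import *
np.set_printoptions(precision=3,suppress=True)
go((.665,-.113),45,.06)
s=read_state();print(s["ft_force"],R.from_quat(s["eef_rot"]).as_matrix()[:,2],s["joint_positions"])
camera("wrist")
for d in silhouettes("tin1","wrist")[:2]: print(d["conf"],d["box"])
for d in pinpoint("tin1","wrist")[:2]: print(d, ray("wrist",d["xy"],0,s))
```

```text
at [ 0.671 -0.143  0.224] 45.3 turn 0.06 x 0.56 y -0.85 z 5.48 w 0.087 t 27.4 j7 0.57
[0.031 0.206 0.061] [ 0.009 -0.035 -0.999] [ 0.786  0.693 -1.083  1.268  0.637  1.513  0.569]
0.94 [55.6, 185.2, 110.7, 64.8]
0.89 [341.9, 194.4, 64.5, 67.9]
{'xy': [337.0, 182.4], 'conf': 0.97} [ 0.665 -0.115  0.   ]
{'xy': [86.2, 179.3], 'conf': 0.93} [ 0.471 -0.308  0.   ]
```

Call:
{"api": "carry_out", "payload": {"rows": [[-1,0.55,-0.83,0,0],[-1,0,0,1,0],[-1,0,0,1,0],[-1,0,0,0.6,0]]}}

```text
time: 27.85
ee_pos: [0.6681, -0.1149, 0.1466]
eef_rot: [0.927, 0.374, 0.001, 0.019]
ft_force: [-0.6, 0.7, -0.7]
width: 0.087
```

Run:
```python
from h import *
np.set_printoptions(precision=3,suppress=True)
go((.665,-.114),45,.055)
```

```text
at [ 0.668 -0.115  0.147] 44.0 turn -0.21 x -0.05 y -0.1 z 3.05 w 0.087 t 27.9 j7 0.47
```

Call:
{"api": "carry_out", "payload": {"rows": [[-1,-0.05,-0.1,1,-0.2],[-1,0,0,1,0],[-1,0,0,0.7,0]]}}

```text
time: 28.1
ee_pos: [0.6664, -0.1164, 0.0619]
eef_rot: [0.926, 0.378, 0.002, 0.02]
ft_force: [-0.3, -0.3, 0.1]
width: 0.0873
```

Run:
```python
from h import *
np.set_printoptions(precision=3,suppress=True)
go((.665,-.114),45,.055)
```

```text
at [ 0.666 -0.116  0.062] 44.4 turn -0.13 x 0.02 y -0.09 z 0.23 w 0.087 t 28.1 j7 0.43
```

Call:
{"api": "carry_out", "payload": {"rows": [[0,0,-0.09,0.2,0],[1,0,0,0,0],[1,0,0,0,0],[1,0,0,0,0],[1,0,0,0,0],[1,0,0,0,0],[1,0,0,-0.5,0],[1,0,0,-1,0],[1,0,0,-1,0],[1,0,0,-1,0],[1,0,0,-1,0],[1,0,0,-1,0],[1,0,0,-0.5,0]], "force": 30}}

```text
time: 29.18
ee_pos: [0.6585, -0.1067, 0.2476]
eef_rot: [0.927, 0.374, 0.0, 0.018]
ft_force: [0.5, -0.6, -1.5]
width: 0.0535
```

Run:
```python
from h import *
np.set_printoptions(precision=3,suppress=True)
im=camera("top")
d=sorted(silhouettes("tray2","top"),key=lambda d:d["box"][0])
d=[e for e in d if 90<e["box"][0]<180][0]; print(d["conf"],d["box"])
p=np.argwhere(d["mask"])[:,::-1]
print(cv2.minAreaRect(np.array([ray("top",x,.024)[:2] for x in p],np.float32)*1000))
go((.556,.324),45,.06)
s=read_state();print(R.from_quat(s["eef_rot"]).as_matrix()[:,2],s["joint_positions"])
cv2.imwrite("pics/t10.png",cv2.resize(im[215:355,75:215],None,fx=4,fy=4,interpolation=2))
```

```text
Traceback (most recent call last):
IndexError: list index out of range
```

Run:
```python
from h import *
np.set_printoptions(precision=3,suppress=True)
im=camera("top")
go((.556,.324),45,.06)
s=read_state();print(R.from_quat(s["eef_rot"]).as_matrix()[:,2],s["joint_positions"])
cv2.imwrite("pics/t10.png",cv2.resize(im[215:355,75:215],None,fx=4,fy=4,interpolation=2))
```

```text
at [ 0.658 -0.107  0.245] 43.9 turn -0.23 x 7.75 y -12.57 z 6.15 w 0.054 t 29.3 j7 0.5
[ 0.013 -0.034 -0.999] [ 0.776  0.644 -1.107  1.3    0.604  1.523  0.499]
```

View pics/t10.png

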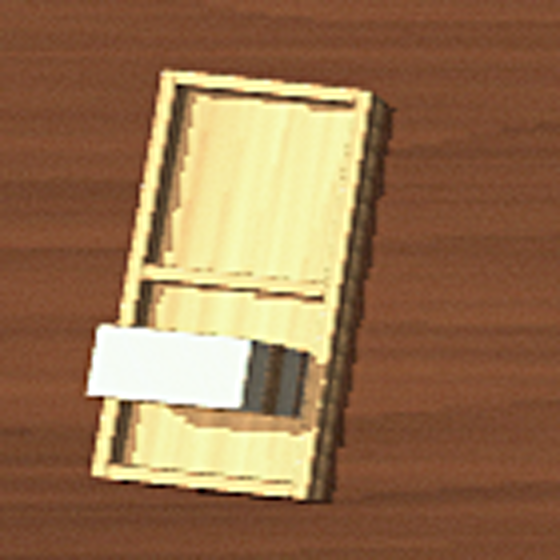

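Top view: tray2 unmoved, the far cell empty and centred at about (138,262) in full-image pixels, and the carton upright in the near cell. I carry tin B over.

Call:
{"api": "carry_out", "payload": {"rows": [[1,0.54,-0.91,0,0],[1,0.54,-0.91,0,0],[1,0.54,-0.91,0,0],[1,0.54,-0.91,0,0],[1,0.54,-0.91,0,0],[1,0.54,-0.91,0,0],[1,0.54,-0.91,0,0],[1,0.54,-0.91,0,0],[1,0.54,-0.91,0,0],[1,0.54,-0.91,0,0],[1,0.54,-0.91,0,0],[1,0.54,-0.91,0,0],[1,0.54,-0.91,0,0],[1,0.54,-0.91,0,0]]}}

```text
time: 30.5
ee_pos: [0.5517, 0.328, 0.2132]
eef_rot: [0.931, 0.364, -0.012, 0.02]
ft_force: [0.5, 1.0, -1.8]
width: 0.0532
```

Run:
```python
from h import *
np.set_printoptions(precision=3,suppress=True)
print(ray("top",(138,262.2),.024))
go((.555,.326),None,.06)
s=read_state();print(R.from_quat(s["eef_rot"]).as_matrix()[:,2],s["joint_positions"])
```

```text
[0.553 0.324 0.024]
at [0.552 0.328 0.213] 42.7 turn 0.0 x 0.04 y 0.12 z 5.11 w 0.053 t 30.5 j7 -0.24
[-0.007 -0.047 -0.999] [ 0.104  0.652 -1.115  1.373  0.599  1.509 -0.239]
```

Call:
{"api": "carry_out", "payload": {"rows": [[1,0,0.15,0.5,0],[1,0,0,1,0],[1,0,0,1,0],[1,0,0,0.7,0]]}}

```text
time: 30.83
ee_pos: [0.5472, 0.3324, 0.1158]
eef_rot: [0.928, 0.372, -0.011, 0.017]
ft_force: [-0.9, -0.4, -2.4]
width: 0.0536
```

Run:
```python
from h import *
np.set_printoptions(precision=3,suppress=True)
go((.554,.325),None,.06)
s=read_state();print(R.from_quat(s["eef_rot"]).as_matrix()[:,2])
```

```text
at [0.547 0.332 0.116] 43.7 turn 0.0 x -0.01 y 0.34 z 1.86 w 0.054 t 30.8 j7 -0.28
[-0.007 -0.04  -0.999]
```

Call:
{"api": "carry_out", "payload": {"rows": [[1,0,0.34,0.6,0],[1,0,0.1,0.6,0],[1,0,0.05,0.5,0]]}}

```text
time: 31.08
ee_pos: [0.5535, 0.3178, 0.058]
eef_rot: [0.927, 0.374, -0.014, 0.018]
ft_force: [-12.9, -4.8, 35.9]
width: 0.0533
```

Run:
```python
from h import *
np.set_printoptions(precision=3,suppress=True)
go((.554,.325),None,.06)
s=read_state();print(s["ft_force"],R.from_quat(s["eef_rot"]).as_matrix()[:,2])
```

```text
at [0.553 0.318 0.058] 43.9 turn 0.0 x 0.18 y -0.16 z -0.07 w 0.053 t 31.1 j7 -0.28
[-12.935  -4.84   35.891] [-0.013 -0.043 -0.999]
```

Call:
{"api": "carry_out", "payload": {"rows": [[1,0,0,-0.1,0],[-1,0,0,0,0],[-1,0,0,0,0],[-1,0,0,0,0],[-1,0,0,0,0],[-1,0,0,-0.6,0],[-1,0,0,-1,0],[-1,0,0,-1,0],[-1,0,0,-1,0],[-1,0,0,-1,0],[-1,0,0,-1,0],[-1,0,0,-1,0]]}}

```text
time: 32.08
ee_pos: [0.5536, 0.3239, 0.2601]
eef_rot: [0.927, 0.375, -0.02, 0.018]
ft_force: [0.8, 0.8, -0.4]
width: 0.087
```

Run:
```python
from h import *
np.set_printoptions(precision=3,suppress=True)
go((.654,-.005),8,.108)
s=read_state();print(R.from_quat(s["eef_rot"]).as_matrix()[:,2],s["joint_positions"])
im=camera("scene")
cv2.imwrite("pics/s11.png",cv2.resize(im[150:290,430:570],None,fx=3,fy=3,interpolation=2))
```

```text
at [0.554 0.324 0.26 ] 44.0 turn 7.2 x 1.79 y 11.32 z 5.07 w 0.087 t 32.1 j7 -0.19
[-0.022 -0.049 -0.999] [ 0.099  0.634 -1.131  1.291  0.575  1.604 -0.187]
```

View pics/s11.png

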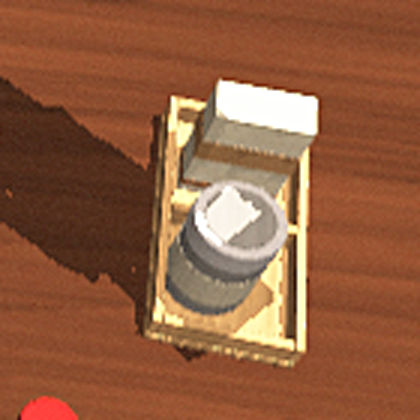

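Tin B stands upright in tray2's far cell. Now the brown nutcracker.

Call:
{"api": "carry_out", "payload": {"rows": [[-1,-0.475,0.93,0,0],[-1,-0.475,0.93,0,0],[-1,-0.475,0.93,0,0],[-1,-0.475,0.93,0,0],[-1,-0.475,0.93,0,0],[-1,-0.475,0.93,0,0],[-1,-0.475,0.93,0,0],[-1,-0.475,0.93,0,0],[-1,-0.475,0.93,0,0],[-1,-0.475,0.93,0,0],[-1,-0.475,0.93,0,0],[-1,0,0,0,1],[-1,0,0,0,1],[-1,0,0,0,1],[-1,0,0,0,1],[-1,0,0,0,1],[-1,0,0,0,1],[-1,0,0,0,1]]}}

```text
time: 33.63
ee_pos: [0.6614, -0.0147, 0.2914]
eef_rot: [0.997, 0.069, 0.001, 0.02]
ft_force: [-0.2, 0.3, -0.7]
width: 0.0868
```

Run:
```python
from h import *
np.set_printoptions(precision=3,suppress=True)
go((.654,-.005),8,.112)
s=read_state();print(R.from_quat(s["eef_rot"]).as_matrix()[:,2],s["joint_positions"])
cv2.imwrite("pics/w12.png",camera("wrist"));np.save("s1.npy",np.r_[s["ee_pos"],s["eef_rot"]])
for d in pinpoint("nutcracker","wrist")[:3]: print(d,ray("wrist",d["xy"],0,s))
```

```text
at [ 0.661 -0.015  0.291] 8.0 turn -0.01 x -0.2 y -0.35 z 5.98 w 0.087 t 33.6 j7 -0.21
[ 0.005 -0.039 -0.999] [ 0.574  0.573 -1.012  1.23   0.516  1.589 -0.212]
{'xy': [316.7, 178.8], 'conf': 0.97} [0.657 0.    0.   ]
{'xy': [401.5, 15.1], 'conf': 0.97} [0.725 0.191 0.   ]
{'xy': [246.2, 156.8], 'conf': 0.81} [0.567 0.015 0.   ]
```

View pics/w12.png

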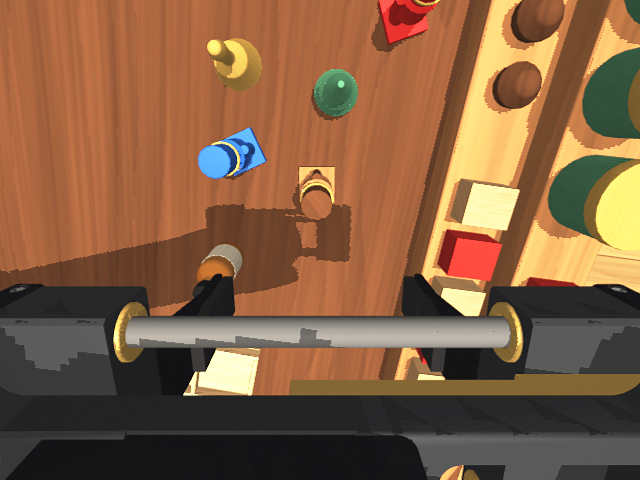

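The wrist view shows the brown nutcracker with its hat top at (317,207), under the jaws. The blue one is at (225,157) and the bottle is at (220,270).

Run:
```python
from h import *
v=np.load("s1.npy"); s=dict(ee_pos=v[:3],eef_rot=v[3:])
c=ray("wrist",(317,207),.126,s)[:2]; print(c); go((c+[.654,-.005])/2,None,.112)
```

```text
[ 0.65927777 -0.00653181]
at [ 0.661 -0.015  0.292] 8.1 turn 0.0 x -0.12 y -0.31 z 5.99 w 0.087 t 33.7 j7 -0.21
```

Call:
{"api": "carry_out", "payload": {"rows": [[-1,-0.12,-0.31,0.5,0],[-1,0,0,1,0],[-1,0,0,1,0],[-1,0,0,1,0]]}}

```text
time: 34.07
ee_pos: [0.6606, -0.0072, 0.1919]
eef_rot: [0.997, 0.078, 0.008, 0.02]
ft_force: [0.3, -0.6, -0.1]
width: 0.0871
```

Run:
```python
from h import *
go((.657,-.005),None,.112)
```

```text
at [ 0.661 -0.007  0.192] 9.0 turn 0.0 x -0.11 y -0.09 z 2.66 w 0.087 t 34.1 j7 -0.25
```

Call:
{"api": "carry_out", "payload": {"rows": [[-1,-0.11,-0.09,0.9,0],[-1,0,0,0.9,0],[-0.6,0,0,0.6,0]]}}

```text
time: 34.32
ee_pos: [0.6572, -0.0078, 0.115]
eef_rot: [0.996, 0.085, 0.008, 0.02]
ft_force: [-0.0, -1.0, 1.0]
width: 0.0851
```

Run:
```python
from h import *
go((.657,-.005),None,.112)
```

```text
at [ 0.657 -0.008  0.115] 9.8 turn 0.0 x 0.01 y -0.09 z 0.1 w 0.085 t 34.3 j7 -0.28
```

Call:
{"api": "carry_out", "payload": {"rows": [[0,0,-0.09,0.1,0],[0.2,0,0,0.03,0],[1,0,0,0.03,0],[1,0,0,0,0],[1,0,0,0,0],[1,0,0,0,0],[1,0,0,0,0],[1,0,0,0,0],[1,0,0,0,0]], "force": 30}}

```text
time: 35.07
ee_pos: [0.6579, -0.0041, 0.1128]
eef_rot: [0.996, 0.09, 0.009, 0.02]
ft_force: [-0.0, 0.1, -1.8]
width: 0.0295
```

Call:
{"api": "carry_out", "payload": {"rows": [[1,0,0,-0.6,0],[1,0,0,-1,0],[1,0,0,-1,0],[1,0,0,-1,0],[1,0,0,-1,0],[1,0,0,-0.8,0],[1,0,0,0,0.8],[1,0,0,0,0.8],[1,0,0,0,0.7]]}}

```text
time: 35.82
ee_pos: [0.6524, 0.0023, 0.2814]
eef_rot: [1.0, -0.012, 0.01, 0.019]
ft_force: [-0.8, -0.5, -0.7]
width: 0.0295
```

Run:
```python
from h import *
np.set_printoptions(precision=3,suppress=True)
im=camera("top")
go((.564,-.301),None,.118)
s=read_state();print(R.from_quat(s["eef_rot"]).as_matrix()[:,2],s["joint_positions"])
cv2.imwrite("pics/t13.png",cv2.resize(im[215:395,420:580],None,fx=3,fy=3,interpolation=2))
```

```text
at [0.652 0.002 0.281] -1.6 turn 0.0 x -2.66 y 10.19 z 5.44 w 0.029 t 35.9 j7 -0.4
[ 0.018 -0.038 -0.999] [ 0.568  0.538 -0.996  1.29   0.487  1.538 -0.4  ]
```

View pics/t13.png

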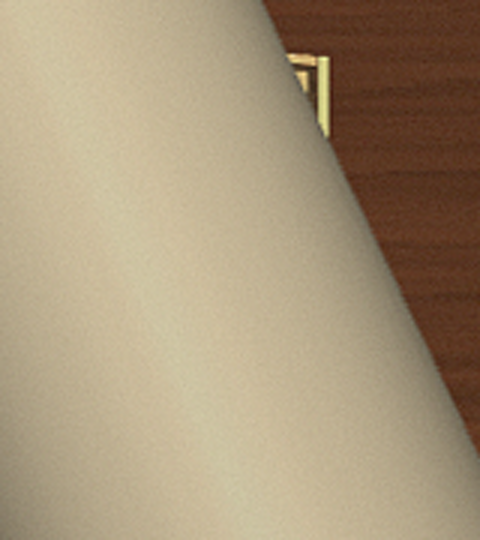

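The arm hides most of the tray, but its far right corner at (530,234) has moved by no more than about 3 mm. That was my 16th picture, so from here I use numbers only.

Call:
{"api": "carry_out", "payload": {"rows": [[1,-0.25,0.93,0,0],[1,-0.25,0.93,0,0],[1,-0.25,0.93,0,0],[1,-0.25,0.93,0,0],[1,-0.25,0.93,0,0],[1,-0.25,0.93,0,0],[1,-0.25,0.93,0,0],[1,-0.25,0.93,0,0],[1,-0.25,0.93,0,0],[1,-0.25,0.93,0,0],[1,-0.25,0.9,0,0]]}}

```text
time: 36.78
ee_pos: [0.5601, -0.3056, 0.2884]
eef_rot: [1.0, 0.003, 0.007, 0.018]
ft_force: [0.4, -0.4, -1.6]
width: 0.0291
```

Run:
```python
from h import *
np.set_printoptions(precision=3,suppress=True)
go((.562,-.301),-4,.118)
s=read_state();print(R.from_quat(s["eef_rot"]).as_matrix()[:,2])
im=camera("scene")
for d in sorted(silhouettes("tray3","scene"),key=lambda d:d["box"][0])[:3]: print(d["conf"],d["box"])
# far rim line: lowest mask pixels of tray3
for d in silhouettes("tray3","scene")[:3]:
    if 140<d["box"][0]<240:
        p=np.argwhere(d["mask"])[:,::-1]
        for name,f in (("FR",p[:,0]-p[:,1]*.3),("FL",-(p[:,1]+.5*p[:,0]))):
            k=p[np.argmin(f)]; print(name,k,ray("scene",k,.012)[:2])
```

```text
at [ 0.56  -0.306  0.288] 0.3 turn 0.87 x 0.05 y -0.16 z 5.68 w 0.029 t 36.8 j7 0.16
[ 0.014 -0.035 -0.999]
0.93 [186.3, 181.1, 82.8, 106.4]
0.75 [503.6, 227.2, 56.9, 90.9]
FR [145 222] [ 0.601 -0.346]
FL [190 232] [ 0.612 -0.257]
```

Call:
{"api": "carry_out", "payload": {"rows": [[1,0.05,-0.2,0.5,0.7],[1,0,0,1,0],[1,0,0,1,0],[1,0,0,1,0],[1,0,0,0.5,0]]}}

```text
time: 37.35
ee_pos: [0.5666, -0.3001, 0.1679]
eef_rot: [0.999, -0.026, 0.011, 0.018]
ft_force: [-0.5, -0.2, -1.6]
width: 0.0292
```

Run:
```python
from h import *
np.set_printoptions(precision=3,suppress=True)
go((.562,-.299),None,.118)
s=read_state();print(R.from_quat(s["eef_rot"]).as_matrix()[:,2])
```

```text
at [ 0.567 -0.3    0.168] -3.0 turn 0.0 x -0.15 y -0.03 z 1.66 w 0.029 t 37.4 j7 0.04
[ 0.021 -0.036 -0.999]
```

Call:
{"api": "carry_out", "payload": {"rows": [[1,-0.15,0,0.6,0],[1,0,0,0.5,0],[1,0,0,0.4,0]]}}

```text
time: 37.6
ee_pos: [0.5631, -0.2964, 0.1187]
eef_rot: [1.0, -0.022, 0.01, 0.016]
ft_force: [0.2, 1.2, 13.1]
width: 0.0292
```

Run:
```python
from h import *
np.set_printoptions(precision=3,suppress=True)
go((.562,-.299),None,.118)
s=read_state();print(s["ft_force"],R.from_quat(s["eef_rot"]).as_matrix()[:,2])
```

```text
at [ 0.563 -0.296  0.119] -2.5 turn 0.0 x -0.03 y 0.09 z 0.02 w 0.029 t 37.6 j7 0.02
[ 0.172  1.232 13.121] [ 0.02  -0.033 -0.999]
```

Contact comes at the expected height. I release it, lift and move clear.

Call:
{"api": "carry_out", "payload": {"rows": [[0.2,0,0,0,0],[-0.2,0,0,0,0],[-0.4,0,0,0,0],[-0.4,0,0,0,0],[-0.4,0,0,-0.5,0],[-0.4,0,0,-1,0],[-0.4,0,0,-1,0],[-0.4,0,0,-1,0],[-0.4,0,0,-1,0],[-0.4,0,0,-1,0],[-0.4,0,1,0,0],[-0.4,0,1,0,0],[-0.4,0,1,0,0],[-0.4,0,1,0,0],[-0.4,0,1,0,0],[-0.4,0,1,0,0],[-0.4,0,1,0,0]]}}

```text
time: 39.02
ee_pos: [0.558, -0.4928, 0.3267]
eef_rot: [1.0, -0.009, 0.021, 0.019]
ft_force: [1.5, -0.5, 1.0]
width: 0.061
```

Run:
```python
from h import *
np.set_printoptions(precision=3,suppress=True)
go((.5,-.5))
camera("scene");camera("top")
H=dict(tin1=.069,house=.092,nutcracker=.126,carton=.08,firtree=.112,syrup=.115,bell=.1)
for q,h in H.items():
    for c in ("scene","top"):
        for d,b in [(d,0) for d in pinpoint(q,c)[:3] if d["conf"]>.4]:
            print(q,c,round(d["conf"],2),ray(c,d["xy"],.006 if q in("tin1","house","nutcracker","carton") else 0)[:2])
    # upright check: measured top of box in scene against that of an upright piece is done below
    for d in silhouettes(q,"scene")[:2]: print("  box",np.round(d["box"]))
for c in("scene","top"):
    for d in silhouettes("tray3",c)[:3]: print("tray",c,round(d["conf"],2),d["box"])
```

```text
at [ 0.558 -0.493  0.327] -1.0 turn 0.0 x -1.93 y 0.27 z 0.0 w 0.061 t 39.0 j7 0.41
tin1 scene 0.84 [ 0.473 -0.3  ]
tin1 scene 0.79 [0.551 0.312]
tin1 top 0.87 [0.554 0.313]
tin1 top 0.58 [ 0.474 -0.301]
  box [505. 233.  40.  44.]
  box [185. 162.  34.  46.]
house scene 0.71 [ 0.386 -0.289]
house top 0.7 [ 0.391 -0.293]
  box [199. 128.  32.  48.]
nutcracker scene 0.96 [ 0.566 -0.298]
nutcracker scene 0.94 [0.566 0.021]
nutcracker scene 0.8 [0.736 0.186]
nutcracker top 0.96 [0.559 0.017]
nutcracker top 0.84 [0.725 0.188]
nutcracker top 0.77 [ 0.563 -0.294]
  box [174. 193.  41.  59.]
  box [435. 309.  45.  52.]
carton scene 0.97 [0.476 0.329]
carton top 0.56 [0.474 0.326]
carton top 0.46 [ 0.55  -0.118]
  box [515. 194.  48.  31.]
firtree scene 0.74 [ 0.476 -0.296]
firtree scene 0.68 [0.473 0.334]
firtree scene 0.61 [0.663 0.107]
firtree top 0.7 [0.671 0.096]
  box [381. 273.  32.  43.]
syrup scene 0.59 [ 0.552 -0.11 ]
syrup top 0.79 [ 0.55  -0.117]
  box [271. 202.  27.  48.]
bell scene 0.75 [0.552 0.123]
bell top 0.76 [0.55  0.118]
  box [393. 222.  28.  42.]
tray scene 0.83 [505.4, 226.2, 51.9, 94.0]
tray scene 0.71 [187.4, 179.6, 83.9, 110.1]
tray top 0.97 [132.8, 287.1, 73.1, 108.2]
tray top 0.58 [502.0, 308.3, 57.5, 159.2]
```

The tins' box sizes differ, so I compare each piece's box with the projection of an upright piece.

Run:
```python
from h import *
np.set_printoptions(precision=1,suppress=True)
a=np.linspace(0,2*np.pi,60)
def cyl(x,y,prof,tilt=(0,0),z0=.006):
    P=np.array([[r*np.cos(t),r*np.sin(t),h] for h,r in prof for t in a])
    return P@R.from_rotvec([tilt[0],tilt[1],0]).as_matrix().T+[x,y,z0]
for c in("scene","top"):
    camera(c)
    for d in silhouettes("tin1",c)[:3]:
        if d["conf"]<.5: continue
        m=d["mask"]; cont=d["box"]
        def err(v):
            p=np.array([proj(c,q) for q in cyl(v[0],v[1],[(0,.027),(.055,.027),(.056,.028),(.069,.028)],v[2:4],v[4])])
            h=cv2.convexHull(p.astype(np.float32)); k=np.zeros(m.shape,np.uint8); cv2.fillConvexPoly(k,(h*16).astype(np.int32),1,shift=4)
            return 1-(m&(k>0)).sum()/(m|(k>0)).sum()
        g=ray(c,cont[:2],.04)[:2]
        from scipy.optimize import minimize
        for z in(.006,):
            f0=minimize(lambda v:err([v[0],v[1],0,0,z]),g,method="Nelder-Mead",options=dict(initial_simplex=[g,g+[.008,0],g+[0,.008]]))
            s0=np.r_[f0.x,0,0]
            f1=minimize(lambda v:err(np.r_[v,z]),s0,method="Nelder-Mead",options=dict(initial_simplex=[s0,s0+[.006,0,0,0],s0+[0,.006,0,0],s0+[0,0,.2,0],s0+[0,0,0,.2]],maxfev=300))
            print(c,np.round(cont),"upright iou",1-f0.fun,f0.x.round(3),"tilted",round(1-f1.fun,3),f1.x.round(3))
```

```text
scene [184. 163.  33.  42.] upright iou 0.9416598192276089 [ 0.5 -0.3] tilted 0.967 [ 0.5 -0.3 -0.   0.1]
top [137. 261.  44.  41.] upright iou 0.8669985775248933 [0.6 0.3] tilted 0.953 [ 0.6  0.3  0.1 -0.1]
top [510. 306.  47.  36.] upright iou 0.9475920679886686 [ 0.5 -0.3] tilted 0.971 [ 0.5 -0.3 -0.   0. ]
```

```bash
cat > fit.py <<'E'
from h import *
from scipy.optimize import minimize
a=np.linspace(0,2*np.pi,60)
PR=[(0,.027),(.055,.027),(.056,.028),(.069,.028)]
def cyl(v):
    P=np.array([[r*np.cos(t),r*np.sin(t),h] for h,r in PR for t in a])
    return P@R.from_rotvec([v[2],v[3],0]).as_matrix().T+[v[0],v[1],v[4]]
def iou(c,m,v):
    p=np.array([proj(c,q) for q in cyl(v)]); h=cv2.convexHull(p.astype(np.float32)); k=np.zeros(m.shape,np.uint8)
    cv2.fillConvexPoly(k,(h*16).astype(np.int32),1,shift=4); return (m&(k>0)).sum()/(m|(k>0)).sum()
def fit(side):
    M={}
    for c in("scene","top"):
        for _ in range(4):
            camera(c)
            ds=[d for d in silhouettes("tin1",c) if d["conf"]>.4 and ray(c,d["box"][:2],.04)[1]*side>.2]
            if ds: M[c]=ds[0]["mask"]; g=ray(c,ds[0]["box"][:2],.04)[:2]; print(c,round(ds[0]["conf"],2),np.round(ds[0]["box"])); break
    f=lambda v:-sum(iou(c,m,v) for c,m in M.items())/len(M)
    for free in(0,1):
        s0=np.r_[g,0,0,.006]; st=[s0,s0+[.008,0,0,0,0],s0+[0,.008,0,0,0]]
        if free: sx=np.array(st+[s0+[0,0,.15,0,0],s0+[0,0,0,.15,0],s0+[0,0,0,0,.01]]);r=minimize(f,s0,method="Nelder-Mead",options=dict(initial_simplex=sx,maxfev=500)); v=r.x
        else: r=minimize(lambda w:f(np.r_[w,0,0,.006]),g,method="Nelder-Mead",options=dict(initial_simplex=np.array(st)[:,:2])); v=r.x
        print("free" if free else "upright",list(M),round(-r.fun,3),[round(float(t),3) for t in v])
E
python3 -c "
from fit import *
fit(1); fit(-1)"
```

```text
scene 0.86 [506. 233.  42.  47.]
top 0.92 [136. 263.  47.  42.]
upright ['scene', 'top'] 0.915 [0.553, 0.316]
free ['scene', 'top'] 0.94 [0.552, 0.319, 0.081, 0.024, 0.006]
scene 0.87 [187. 163.  33.  45.]
top 0.69 [511. 307.  51.  39.]
upright ['scene', 'top'] 0.919 [0.473, -0.3]
free ['scene', 'top'] 0.923 [0.471, -0.3, -0.017, 0.028, 0.006]
```

Run:
```python
from fit import *
for i in range(4): fit(1)
```

```text
scene 0.66 [505. 233.  36.  44.]
top 0.59 [138. 261.  48.  43.]
upright ['scene', 'top'] 0.915 [0.552, 0.316]
free ['scene', 'top'] 0.932 [0.552, 0.318, 0.07, -0.003, 0.008]
scene 0.71 [505. 233.  38.  42.]
top 0.97 [139. 261.  49.  37.]
upright ['scene', 'top'] 0.898 [0.553, 0.316]
free ['scene', 'top'] 0.929 [0.553, 0.319, 0.065, -0.014, 0.005]
scene 0.94 [504. 233.  41.  45.]
top 0.83 [139. 263.  47.  40.]
upright ['scene', 'top'] 0.867 [0.551, 0.315]
free ['scene', 'top'] 0.894 [0.551, 0.319, 0.084, 0.019, 0.005]
scene 0.88 [508. 233.  39.  45.]
top 0.71 [138. 263.  47.  39.]
upright ['scene', 'top'] 0.923 [0.553, 0.316]
free ['scene', 'top'] 0.937 [0.553, 0.318, 0.048, 0.0, 0.006]
```

Run:
```python
from h import *
a=np.linspace(0,6.283,40)
def box(c,P):
    p=np.array([proj(c,q) for q in P]); lo,hi=p.min(0),p.max(0); return np.round(np.r_[(lo+hi)/2,hi-lo])
def pts(x,y,w,d,h,r,z=.006): return [(x+i*w/2,y+j*d/2,z) for i in(-1,1) for j in(-1,1)]+[(x+r[0]*np.cos(t),y+r[1]*np.sin(t),z+h) for t in a]
for c in("scene","top"):
    camera(c)
    for q,P in (("nutcracker",pts(.565,-.296,.044,.044,.126,(.015,.015))),("house",pts(.389,-.291,.058,.046,.092,(.021,.006))),("carton",pts(.475,.328,.028,.06,.08,(.014,.03)))):
        b=box(c,P); ds=[np.round(d["box"]) for d in silhouettes(q,c)]; 
        ds=[d for d in ds if np.hypot(*(d[:2]-b[:2]))<25]; print(c,q,"upright",b,"seen",ds[:1])
s=read_state();print(s["time"],s["ft_force"].round(1))
```

```text
scene nutcracker upright [171. 192.  39.  59.] seen [array([173., 192.,  41.,  58.])]
scene house upright [202. 129.  28.  51.] seen [array([200., 128.,  35.,  54.])]
scene carton upright [508. 198.  47.  39.] seen [array([512., 195.,  45.,  35.])]
top nutcracker upright [508. 251.  49.  35.] seen [array([509., 254.,  48.,  35.])]
top house upright [504. 358.  38.  35.] seen [array([506., 357.,  37.,  40.])]
top carton upright [127. 307.  54.  20.] seen [array([125., 308.,  51.,  25.])]
42.0667 [-0.1 -0.5 -0.5]
```

All pieces match an upright stance in their own cells, so I hand in.

```bash
python3 -c "
from bench import *
print(close_job())"
```

```text
the job is handed in; nothing more can be done
None
```

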